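# Stand the toppled handheld radio up and dock it in its desktop charger

## Task

The handheld radio has toppled onto its back on the bench. Stand it upright and put it back in its desktop charger the way round that fits, lowering it, not dropping it, until it sits fully down in the pocket, then let go of it. Leave the cleaner can, the solder spool and the flux bottle standing where they are.

Things in the scene. Friction and masses are not known exactly. Their poses are not given: they have to be found in the camera images.
- radio: Loose black handheld radio, about 0.26 kg. Case 38 mm deep (x), 56 wide (y), 118 tall (z), plus a stub aerial (17 thick, 58 long) and two knobs on top. Origin: centre of the case. +z to the aerial, -x out of the face (display, slots, keypad), +y the side of the orange button and aerial. Starts flat on its back, face up, origin 19 mm above the bench, aerial along -x turned 0.2-0.95 rad to +y.
- radio_base (a point): Centre of the bottom of the radio's case, 59 mm below its origin; axes as the radio's. The two long edges beside the face are bevelled 8 mm at 45 degrees, the two rear edges are square, so it fits the charger one way round only. The flat side walls (y = +-28 mm, x from -11 to +19 mm) are good to grip.
- radio_face (a point): Middle of the face's bottom edge, 19 mm from radio_base towards the radio's -x; axes as the radio's.
- charger: Grey one-pocket desktop charger, fixed to the bench, 104 mm (x) by 100 (y) by 42 high on a foot 4 mm wider all round. Origin: centre of its underside; z up; -x is its front (two small lamps), facing the robot's side of the bench (yaw 0.1 to 0.7 rad). The radio stands in it face to the front, all axes parallel to the charger's. Its mouth flares out 5 mm on every side from 34 mm up to the rim at 42 mm above the bench.
- charger_pocket (a point): Centre of the pocket's floor, 8 mm from the charger's middle towards its +x and 14 mm above the bench; axes as the charger's. The pocket is 42 mm (x) by 60 mm (y), 2 mm clear of the radio all round, its two front corners cut at 45 degrees to match the radio's bevels. radio_base comes to this point when the radio is home.
- cleaner_can: Bystander: closed spray can with a blue band, 52 mm across and 150 mm tall, standing upright; origin at the centre of its underside, z up.
- solder_spool: Bystander: spool of solder wire with black flanges, 62 mm across and 54 mm tall, standing on its end; origin at the centre of its underside, z up.
- flux_bottle: Bystander: white squeeze bottle with a red collar and a thin nozzle, 50 mm across and 122 mm tall, standing upright; origin at the centre of its underside, z up.
Things that resemble listed ones, but are neither listed nor needed, are in the scene too. Several things look just like the charger: the one meant starts farthest from the robot's base.

How it is judged:
By the outcome, as a careful person would: the job done as asked, in the order asked, and still so for the second after the job is handed in, with the robot touching nothing.
It also fails if it takes over 40 s, if anything falls off the work surface, if the arm or the gripper's body presses on something with over 40 N, if the wrist force passes 120 N, or if a joint passes its speed limit or range.

## Robot

A 7-joint arm with a two-finger parallel gripper is mounted at the origin on the work surface. World frame = base frame: x ahead of the robot, y to its left, z up, the work surface at z = 0. Lengths are in mm, angles in rad, forces in N, time in s.
With the tool pointing down it reaches from about 425 to 975 mm from the base axis. Payload 16.7 kg.
Tool frame: the origin (TCP) lies at the very end of the fingers, on their centre line; the grasp point (between the pads) lies 19 mm behind it; z points along the fingers, y is the direction in which the jaws open and shut (so a half turn about z gives the same grasp; the last joint's range is limited). The gripper opens to 85 mm and grips with 20 to 120 N. Pads are 22 mm wide; open, the fingers measure 114 mm over their backs; the gripper's body (76 mm by 85 mm) begins 54 mm behind the grasp point. The pads swing forward as they close: fully open they stand 13 mm farther back than shut.
Start: joints at [1.054, 0.426, 0.074, 1.606, -0.034, 1.111, -0.067], TCP at [242.672, -629.829, 199.202] pointing down, gripper open.
Joint ranges: [-2.85, 2.85], [-0.5, 2.14], [-1.23, 1.37], [0.21, 2.46], [-1.02, 4.16], [0.16, 2.05], [-2.73, 2.73]. Speed limits (rad/s): [1.89, 1.89, 2.39, 2.39, 3.01, 3.01, 3.01].

## Interface

Orientations are given as a unit quaternion [x, y, z, w].
In Python, from bench import * gives the robot as it stands.
- The arm moves only by the shell command python3 -m handwheel 'ROWS' [FORCE]. ROWS is JSON, a list of rows, each a list of 5 numbers: the closure, from 0 (fully open) to 1 (shut), then the shift along the tool's x, y, z in cm, then the turn about the tool's z in degrees. In form: [[gripper, dx, dy, dz, spin], ...]. A call has 1 to 5 rows; each row is the pose to reach, as a shift and turn from the pose commanded when the call began, along the tool's axes at that moment; what a row does not reach only later rows make up. A row lasts 1/12 s, in which the tool goes at most 41.7 mm and 7.16 degrees, less where a joint would pass 70% of its speed; a pose out of reach is approached as far as the arm can. A call with a gripper value outside its range is refused whole. The fingers move at their own pace and stop on an object; FORCE is the grip in N (left out, the last holds). Time passes only in rows, so rows that repeat a pose let the fingers close. It gives the time, the measured TCP pose, the force and the opening at its end, in the units of the state.
- get_state(): the state, without advancing time (a new reading comes with each control period).
- capture(name): name is "side" or "top" or "wrist"; returns a dict with "image" (480x640x3 uint8, red, green, blue), "mtx" (3x3 intrinsics, pixels), "cam_to_world" (4x4, takes a point from camera to world coordinates). Camera axes: x right, y up, looking along -z (the intrinsics and any distortion apply to the point x, -y, -z); pixel columns grow to the right and rows downward; lengths in mm; the calibration is good to about 2 mm. A picture is of the moment at which its call begins. There is no depth.
- sign_off(): hands the job in, once; it reports no verdict.
The state is a dict: "clock": time; "joint_pos": joint angles; "qd": joint speeds; "joint_efforts": joint torques, N m; "position": TCP position; "eef_rot": TCP orientation; "contact_force": force on the tool from outside, world axes, zero at the start; "wrist_torque": the same for the moment, N m; "opening": opening from 0.0 (shut) to 1.0 (fully open).
Only numpy, scipy, OpenCV 4.12 (cv2) and the standard library are available. Lean on these libraries where they do the work, as an engineer would, in place of code of your own. Each camera call takes 0.05 s, during which the arm holds its last target.

## Working session

There is one attempt and no reset: what is moved stays moved. The work goes in short steps, Python scripts to look and compute and a shell command to move; the robot and the scene stay as the last step left them, time stands still between calls to the robot, and variables do not carry over. Pictures are saved under pics/ and viewed, and the job is handed in when it is done.

```bash
mkdir -p pics; ls
python3 - <<'E'
from bench import *
import cv2
s=get_state(); print({k:s[k] for k in s})
for n in ["side","top","wrist"]:
    c=capture(n); cv2.imwrite(f"pics/{n}0.png",c["image"][:,:,::-1]); print(n,c["mtx"].round(1).tolist(),c["cam_to_world"].round(3).tolist(),c.keys())
E
```

```text
pics
{'clock': 0.0, 'joint_pos': array([ 1.05350599,  0.42677179,  0.07381402,  1.60664258, -0.03409201,
        1.1108186 , -0.0671093 ]), 'qd': array([ 0.00134159, -0.00096025, -0.0001396 , -0.0009156 ,  0.00162177,
        0.00026149, -0.00118497]), 'joint_efforts': array([-7.02777888e-04, -9.49833655e+01,  3.76017585e+00, -4.63500595e+01,
        1.91643799e-02,  1.05772913e-02, -1.73102518e-05]), 'position': array([ 242.51298256, -629.41485398,  198.46729958]), 'eef_rot': array([ 9.83139096e-01,  1.82857979e-01, -1.73906575e-04, -6.68751205e-04]), 'contact_force': array([ 0.40629207,  1.09205566, -0.06477076]), 'wrist_torque': array([-0.01570488, -0.02096189, -0.03350061]), 'opening': 0.9997781626719211}
side [[601.8, 0.0, 319.1], [0.0, 601.8, 242.1], [0.0, 0.0, 1.0]] [[-0.812, 0.443, -0.38, 8.826], [-0.584, -0.606, 0.54, 843.858], [0.009, 0.66, 0.751, 1253.151], [0.0, 0.0, 0.0, 1.0]] dict_keys(['image', 'mtx', 'cam_to_world'])
top [[442.1, 0.0, 319.8], [0.0, 442.1, 238.8], [0.0, 0.0, 1.0]] [[0.024, 0.995, -0.095, 509.229], [-1.0, 0.025, 0.008, 6.187], [0.011, 0.094, 0.995, 1218.442], [0.0, 0.0, 0.0, 1.0]] dict_keys(['image', 'mtx', 'cam_to_world'])
wrist [[416.6, 0.0, 320.4], [0.0, 416.6, 244.3], [0.0, 0.0, 1.0]] [[0.36, 0.9, 0.244, 303.198], [-0.933, 0.347, 0.094, -605.783], [-0.001, -0.262, 0.965, 372.84], [0.0, 0.0, 0.0, 1.0]] dict_keys(['image', 'mtx', 'cam_to_world'])
```

View pics/side0.png

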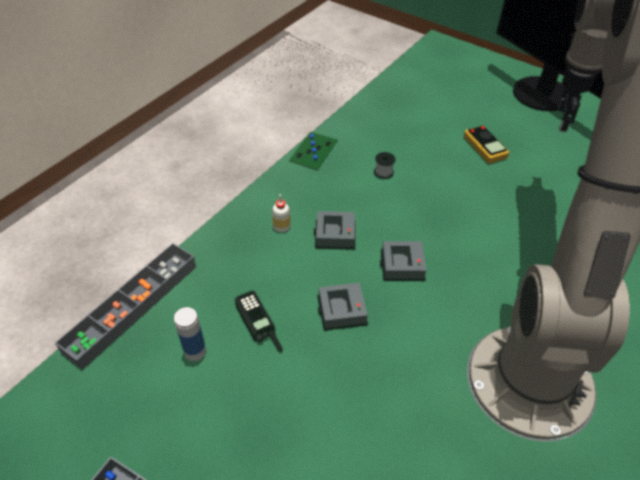

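View pics/top0.png

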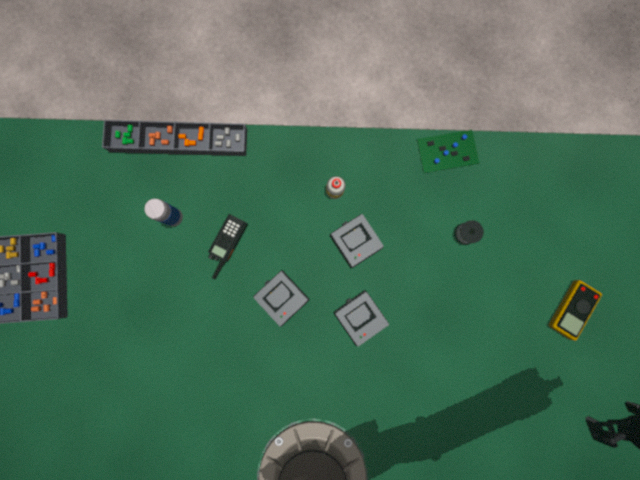

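View pics/wrist0.png

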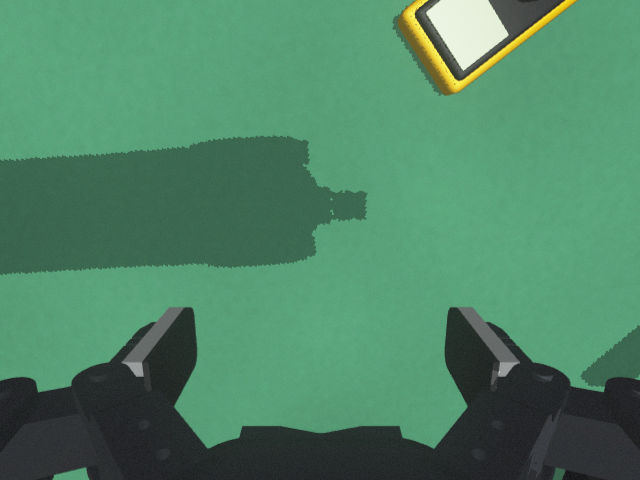

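The side and top views show three identical grey chargers, at top-view pixels (280,298), (361,318) and (357,241). The one at (357,241) is farthest from the base. The radio is at (228,238) with its aerial tip at (214,277). The yellow multimeter at (576,310) is a look-alike. Next I'll take coarse positions from enlarged crops.

```bash
cat > h.py <<'E'
from bench import *
import numpy as np, cv2
from scipy.spatial.transform import Rotation as R
def snap(n,tag,crop=None,s=1):
    c=capture(n); im=c["image"][:,:,::-1].copy()
    np.savez(f"pics/{tag}.npz",K=c["mtx"],T=c["cam_to_world"],im=im)
    cv2.imwrite(f"pics/{tag}.png",im); return c
def crop(tag,x0,y0,x1,y1,s,out):
    im=np.load(f"pics/{tag}.npz")["im"][y0:y1,x0:x1]
    cv2.imwrite(f"pics/{out}.png",cv2.resize(im,None,fx=s,fy=s,interpolation=cv2.INTER_CUBIC))
def ray(tag,u,v):
    d=np.load(f"pics/{tag}.npz"); K,T=d["K"],d["T"]
    p=np.array([(u-K[0,2])/K[0,0],-(v-K[1,2])/K[1,1],-1.]); 
    return T[:3,3],T[:3,:3]@p
def onz(tag,u,v,z):
    o,d=ray(tag,u,v); return o+d*(z-o[2])/d[2]
def tri(*obs):
    A=np.zeros((3,3));b=np.zeros(3);L=[]
    for t,u,v in obs:
        o,d=ray(t,u,v);d=d/np.linalg.norm(d);P=np.eye(3)-np.outer(d,d);A+=P;b+=P@o;L.append((P,o))
    p=np.linalg.solve(A,b); return p,[float(np.linalg.norm(P@(p-o)).round(1)) for P,o in L]
def proj(tag,p):
    d=np.load(f"pics/{tag}.npz");K,T=d["K"],d["T"]
    q=T[:3,:3].T@(np.asarray(p,float)-T[:3,3]); return (K[0,0]*q[0]/-q[2]+K[0,2], K[1,1]*-q[1]/-q[2]+K[1,2])
E
python3 - <<'E'
from h import *
snap("side","s1");snap("top","t1")
crop("t1",190,190,270,290,6,"t1r"); crop("t1",300,160,420,360,3,"t1c"); crop("s1",210,180,450,370,3,"s1c")
for n,(u,v),z in [("ch1",(280,298),42),("ch2",(361,318),42),("ch3",(357,241),42),("radio",(228,238),38),("flux",(336,184),122),("can",(157,209),150),("spool",(469,233),54)]:
    p=onz("t1",u,v,z); print(n,p.round(0),np.hypot(*p[:2]).round(0))
E
```

```text
ch1 [462.  98.  42.] 472.0
ch2 [ 415. -117.   42.] 431.0
ch3 [ 618. -103.   42.] 626.0
radio [617. 242.  38.] 663.0
flux [753. -40. 122.] 754.0
can [674. 395. 150.] 781.0
spool [ 646. -400.   54.] 759.0
```

View pics/t1r.png

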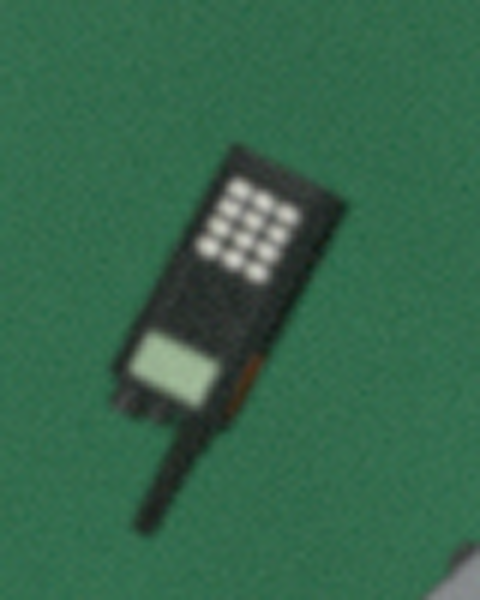

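View pics/s1c.png

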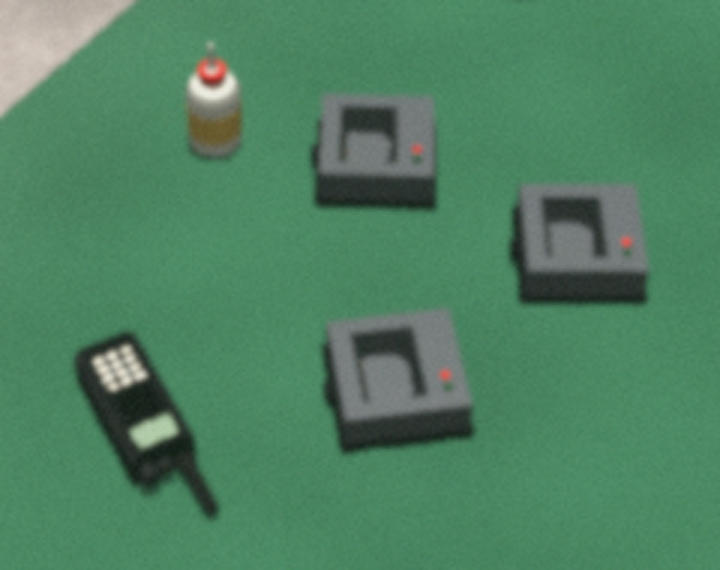

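View pics/t1c.png

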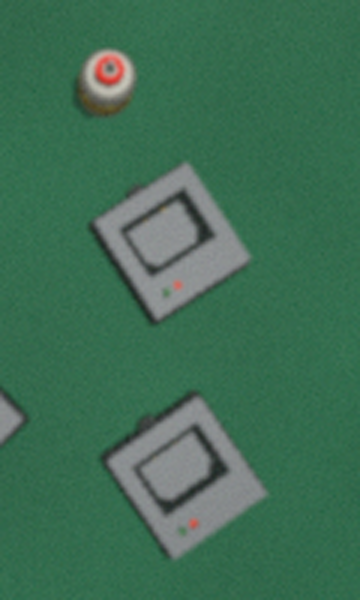

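Chosen charger: the one at (357,241) in the top view, radius 626 mm. The others are at 472 and 431 mm. I'll fly over it for a close check, spinning towards the radio's grasp yaw on the way.

```bash
cat >> h.py <<'E'
def togo(x,y,z,yaw):
    "shift (cm, tool axes) and spin (deg) from measured pose to TCP x,y,z with tool-y at world yaw (rad)"
    s=get_state(); M=R.from_quat(s["eef_rot"]).as_matrix(); p=np.array(s["position"])
    d=M.T@(np.array([x,y,z])-p)/10
    cur=np.arctan2(M[1,1],M[0,1]); dd=np.degrees((yaw-cur+np.pi)%(2*np.pi)-np.pi)
    print("t%.2f"%s["clock"],"tcp",p.round(1),"yaw %.4f"%cur,"tilt %.4f"%np.arccos(-M[2,2]),"| shift cm",d.round(2),"spin",round(-dd,1),"F",s["contact_force"].round(1),"open %.3f"%s["opening"],"q7 %.2f"%s["joint_pos"][6])
E
python3 -c "
from h import *
togo(590,-110,200,1.10)"
```

```text
t0.25 tcp [ 242.6 -629.7  198.9] yaw -1.2030 tilt 0.0006 | shift cm [ 51.1  -36.    -0.09] spin -132.0 F [ 0.1 -0.3 -0.2] open 1.004 q7 -0.07
```

```bash
python3 -m handwheel '[[0,3,-2,0,-6],[0,6.4,-4.5,0,-13],[0,9.8,-6.9,0,-20],[0,13.2,-9.3,0,-27],[0,16.6,-11.7,0,-34]]'; python3 -c "
from h import *
togo(590,-110,200,1.10)"
```

```text
clock: 0.67
position: [355.9, -459.5, 199.3]
eef_rot: [0.885, 0.465, -0.0, 0.0]
contact_force: [1.3, -1.1, -0.8]
opening: 1.001
t0.67 tcp [ 355.9 -459.5  199.3] yaw -0.6038 tilt 0.0002 | shift cm [42.06 -0.58 -0.08] spin -97.6 F [ 1.3 -1.1 -0.8] open 1.001 q7 0.16
```

```bash
python3 -m handwheel '[[0,4,0,0,-7],[0,8,0,0,-14],[0,12,-0.1,0,-21],[0,16,-0.2,0,-28],[0,20,-0.3,0,-35]]'; python3 -c "
from h import *
togo(590,-110,200,1.10)"
```

```text
clock: 1.08
position: [468.1, -293.9, 199.5]
eef_rot: [0.705, 0.71, 0.0, 0.0]
contact_force: [0.7, 0.0, 1.0]
opening: 1.0
t1.08 tcp [ 468.1 -293.9  199.5] yaw 0.0071 tilt 0.0004 | shift cm [18.3  12.32 -0.06] spin -62.6 F [0.7 0.  1. ] open 1.000 q7 0.37
```

```bash
python3 -m handwheel '[[0,3.3,2.2,0,-7],[0,6.6,4.4,0,-14],[0,9.9,6.6,0,-21],[0,13.2,8.8,0,-28],[0,16.5,11,0,-35]]'; python3 -m handwheel '[[0,0.7,0.3,0,0],[0,0.7,0.3,0,0]]';python3 -c "
from h import *
togo(590,-110,200,1.10)
snap('wrist','w1')"
```

```text
clock: 1.5
position: [577.9, -128.8, 199.4]
eef_rot: [0.459, 0.889, 0.0, 0.0]
contact_force: [0.7, -1.1, -0.4]
opening: 1.002
clock: 1.67
position: [576.4, -119.2, 199.1]
eef_rot: [0.459, 0.889, 0.001, -0.0]
contact_force: [0.2, -0.3, 0.5]
opening: 1.003
t1.67 tcp [ 576.4 -119.2  199.1] yaw 0.6178 tilt 0.0016 | shift cm [-0.04  1.64 -0.09] spin -27.6 F [ 0.2 -0.3  0.5] open 1.003 q7 0.56
```

View pics/w1.png

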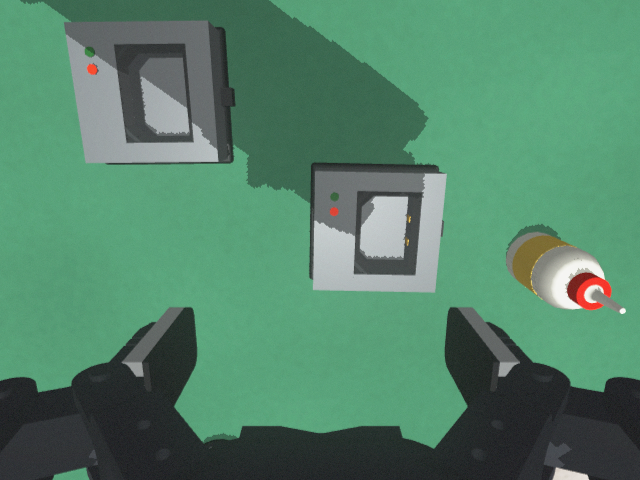

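This picture shows the target charger at about (380,230), with its red and green lamps on the left and contacts in the pocket. The flux bottle is to its right at (565,275), and the upper-left charger (145,90) is another of the three. Crop for corner positions.

```bash
python3 -c "
from h import *
crop('w1',300,150,460,305,5,'w1c')"; python3 -m handwheel '[[0,0.4,2,0,-4],[0,1,6,0,-7],[0,1,9,0,-7],[0,1,9,0,-7],[0,1,9,0,-7]]';python3 -c "
from h import *
togo(590,-110,200,1.10)
snap('wrist','w2')
crop('w2',160,120,400,320,4,'w2c')"
```

```text
clock: 2.13
position: [643.9, -63.2, 198.7]
eef_rot: [0.406, 0.914, 0.0, -0.0]
contact_force: [-1.6, -0.7, -0.4]
opening: 1.005
t2.13 tcp [643.9 -63.2 198.7] yaw 0.7341 tilt 0.0007 | shift cm [ 0.13 -7.14 -0.13] spin -21.0 F [-1.6 -0.7 -0.4] open 1.005 q7 0.54
```

View pics/w1c.png

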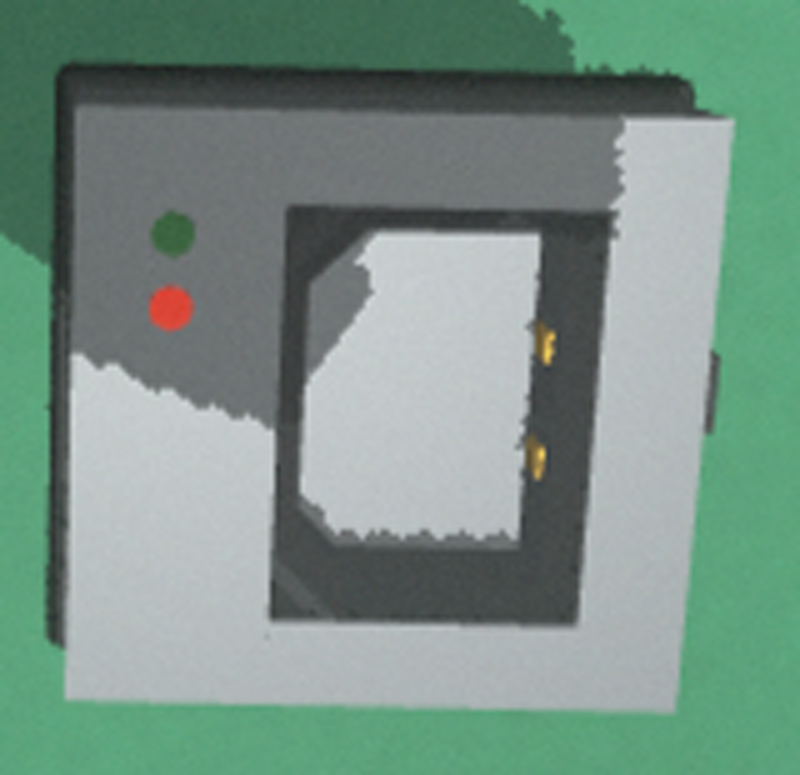

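View pics/w2.png

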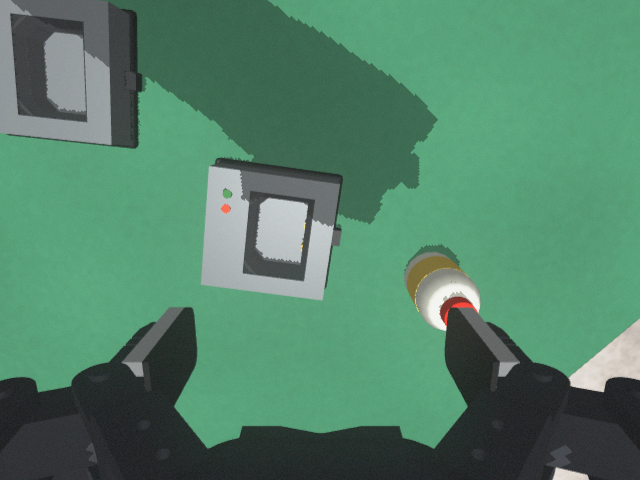

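View pics/w2c.png

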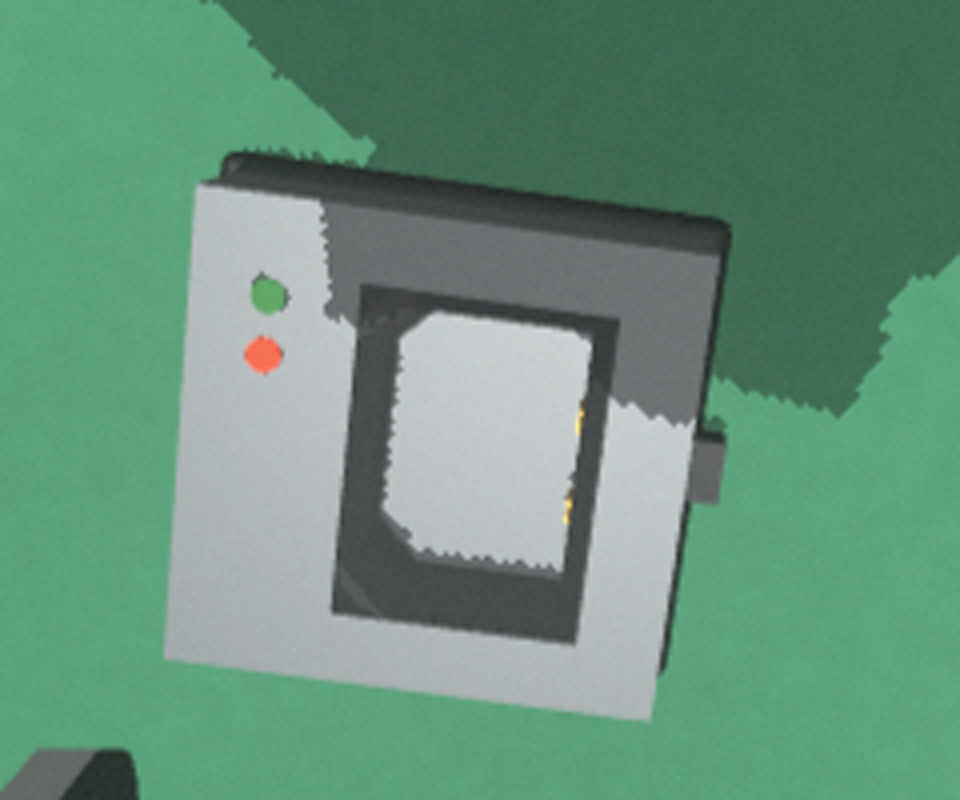

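Run:
```python
from h import *
A=[(75,105),(733,118),(675,712),(65,698),(287,207),(613,213),(578,625),(270,620)]
B=[(197,184),(720,255),(651,720),(165,659),(361,286),(619,321),(576,643),(332,613)]
f1=lambda p:(300+p[0]/5,150+p[1]/5); f2=lambda p:(160+p[0]/4,120+p[1]/4)
P=[]
for a,b in zip(A,B):
    p,e=tri(("w1",*f1(a)),("w2",*f2(b))); P.append(p); print(p.round(1),e,onz("w1",*f1(a),42).round(1)[:2],onz("w2",*f2(b),42).round(1)[:2])
P=np.array(P)
for tag,Q in [("tri",P),("w1",np.array([onz("w1",*f1(a),42) for a in A])),("w2",np.array([onz("w2",*f2(b),42) for b in B]))]:
    ex=(Q[1]+Q[2]-Q[0]-Q[3])/2; ey=(Q[0]+Q[1]-Q[2]-Q[3])/2
    mx=(Q[5]+Q[6]-Q[4]-Q[7])/2; my=(Q[4]+Q[5]-Q[6]-Q[7])/2
    y1=np.arctan2(ex[1],ex[0]); c=Q[:4].mean(0); m=Q[4:].mean(0)
    yx=np.arctan2(ey[1],ey[0])
    print(tag,"c",c.round(1),"size",np.hypot(*ex[:2]).round(1),np.hypot(*ey[:2]).round(1),"yawx %.4f yawy-90 %.4f"%(y1,yx-np.pi/2),"mouth",m.round(1),np.hypot(*mx[:2]).round(1),np.hypot(*my[:2]).round(1),"yaw %.4f %.4f"%(np.arctan2(mx[1],mx[0]),np.arctan2(my[1],my[0])-np.pi/2),"offs",((m-c)[:2]@[np.cos(y1),np.sin(y1)]).round(1))
```

```text
[551.1 -92.2  40.3] [0.0, 0.0] [551.  -92.1] [551.4 -91.9]
[636.9 -33.5  41. ] [0.1, 0.1] [636.7 -33.6] [636.8 -33.4]
[ 693.5 -116.4   40.7] [0.2, 0.2] [ 693.  -116.3] [ 693.  -115.9]
[ 607.5 -175.    40.5] [0.2, 0.2] [ 607.  -174.4] [ 607.5 -174.4]
[587.9 -85.7  41.9] [0.1, 0.1] [587.8 -85.6] [587.9 -85.8]
[630.6 -56.4  42.9] [0.1, 0.1] [630.7 -56.3] [630.7 -56.6]
[ 669.7 -113.6   42.1] [0.1, 0.1] [ 669.8 -113.7] [ 669.6 -113.5]
[ 627.3 -143.2   41.1] [0.0, 0.0] [ 627. -143.] [ 627.2 -142.8]
tri c [ 622.3 -104.3   40.6] size 104.1 100.3 yawx 0.5990 yawy-90 0.5985 mouth [628.9 -99.7  42. ] 51.7 69.5 yaw 0.6060 0.6003 offs 8.0
w1 c [ 621.9 -104.1   42. ] size 103.7 99.8 yawx 0.5960 yawy-90 0.5981 mouth [628.8 -99.6  42. ] 51.9 69.5 yaw 0.6003 0.5987 offs 8.2
w2 c [ 622.2 -103.9   42. ] size 103.6 99.9 yawx 0.6006 yawy-90 0.5981 mouth [628.9 -99.7  42. ] 51.7 69.1 yaw 0.6018 0.6010 offs 7.9
```

The charger measures well. The rim is at 41–42 mm, the size is 104×100, the mouth is 52×69.5 and its offset is 8 mm. That gives the pocket centre at (628.8, -99.7) and yaw 0.599. Now the radio.

```bash
python3 -c "
from h import *
togo(665,215,200,1.10)"
```

```text
t2.18 tcp [643.2 -64.3 198.7] yaw 0.7329 tilt 0.0010 | shift cm [19.3  20.31 -0.14] spin -21.0 F [-0.2 -1.   0.5] open 0.998 q7 0.54
```

```bash
python3 -m handwheel '[[0,2.8,3,0,-4],[0,5.6,5.9,0,-8],[0,8.4,8.8,0,-12],[0,11.2,11.7,0,-16],[0,14,14.6,0,-20]]'; python3 -c "
from h import *
togo(665,215,200,1.10)"
```

```text
clock: 2.6
position: [657.9, 137.8, 199.5]
eef_rot: [0.241, 0.97, -0.001, 0.0]
contact_force: [1.0, 0.5, -0.2]
opening: 0.998
t2.60 tcp [657.9 137.8 199.5] yaw 1.0835 tilt 0.0015 | shift cm [ 2.99  7.16 -0.06] spin -0.9 F [ 1.   0.5 -0.2] open 0.998 q7 0.54
```

```bash
python3 -m handwheel '[[0,1.4,3.5,0,-1],[0,2.8,7,0,-1],[0,2.8,7,0,-1],[0,2.8,7,0,-1]]'; python3 -c "
from h import *
snap('wrist','w3')
togo(617,240,200,1.10)"
```

```text
clock: 2.93
position: [665.5, 214.4, 199.1]
eef_rot: [0.232, 0.973, -0.0, -0.0]
contact_force: [-0.5, -1.3, -0.1]
opening: 1.003
t2.98 tcp [666.1 212.3 199.1] yaw 1.0999 tilt 0.0012 | shift cm [ 5.63  0.25 -0.1 ] spin -0.0 F [ 0.2 -0.7 -0.2] open 1.001 q7 0.45
```

View pics/w3.png

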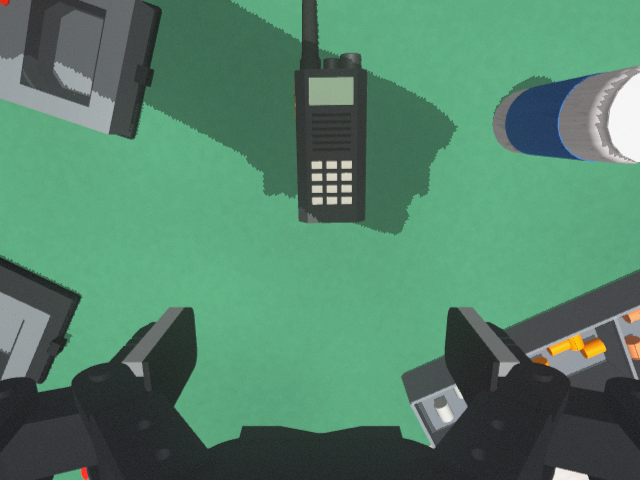

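The radio lies face up at about (331,145), with its bottom at v≈220, its aerial running up at (310,35) and the can to the right at (570,110). I'll move 5.6 cm towards it for a second view.

```bash
python3 -m handwheel '[[0,2.8,0.2,0,0],[0,5.6,0.2,0,0],[0,5.6,0.2,0,0],[0,5.6,0.2,0,0]]'; python3 -c "
from h import *
snap('wrist','w4')
togo(617,240,200,1.10)
crop('w3',285,0,375,230,4,'w3a'); crop('w3',285,40,385,230,4,'w3c');crop('w4',280,10,390,310,3,'w4c')"
```

```text
clock: 3.32
position: [616.7, 238.8, 199.9]
eef_rot: [0.233, 0.972, -0.001, 0.001]
contact_force: [0.7, -1.8, -0.3]
opening: 1.005
t3.37 tcp [617.6 238.2 199.7] yaw 1.0982 tilt 0.0017 | shift cm [ 0.14  0.13 -0.03] spin -0.1 F [ 1.5 -0.6 -0.3] open 0.999 q7 0.38
```

View pics/w3c.png

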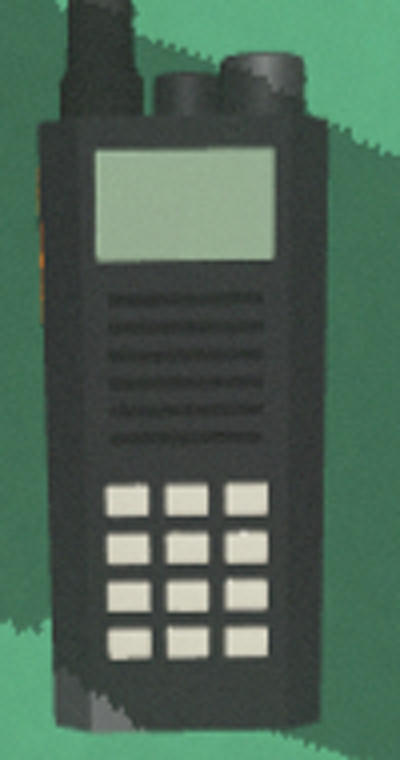

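View pics/w4c.png

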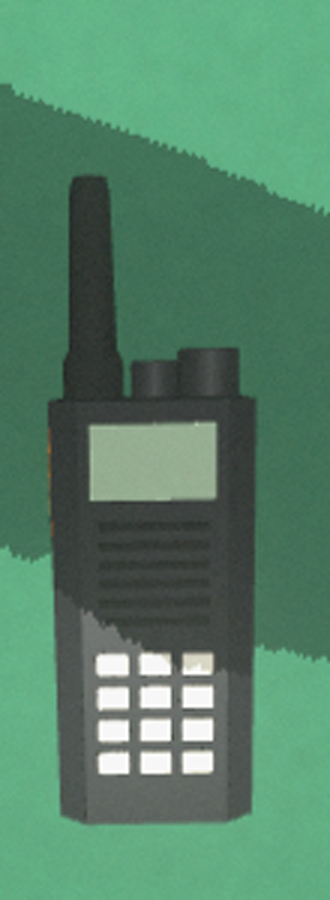

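Run:
```python
from h import *
A=[(94,151),(273,148),(277,260),(98,263),(105,485),(267,481),(268,656),(107,660),(79,121),(290,119),(290,727),(91,729)]
B=[(89,424),(216,421),(217,497),(90,501),(96,655),(213,652),(213,773),(97,776),(82,400),(230,399),(229,823),(85,823)]
f1=lambda p:(285+p[0]/4,40+p[1]/4); f2=lambda p:(280+p[0]/3,10+p[1]/3)
for a,b in zip(A,B):
    p,e=tri(("w3",*f1(a)),("w4",*f2(b))); print(p.round(1),e)
for t,f,S in (("w3",f1,A),("w4",f2,B)):
    Q=np.array([onz(t,*f(a),38)[:2] for a in S])
    top=(Q[0]+Q[1])/2; kb=(Q[6]+Q[7])/2; d=top-kb; print(t,"dir",np.arctan2(d[1],d[0]).round(4))
    ft=(Q[8]+Q[9])/2; fb=(Q[10]+Q[11])/2; d=ft-fb; print("face top",ft.round(1),"bottom",fb.round(1),"len",np.hypot(*d).round(1),"dir",np.arctan2(d[1],d[0]).round(4),"ctr",((ft+fb)/2).round(1),"centreline side offs",(( (top+kb)/2-(ft+fb)/2)@[-d[1],d[0]]/np.hypot(*d)).round(1), "w",np.hypot(*(Q[9]-Q[8])).round(1))
# 2-tilt: horizontal z-range of aerial tip
print("aerial tip z9..19", onz("w4",280+90/3,10+178/3,19).round(1))
# TCP pixel in w4
print(proj("w4",[617.6,238.2,199.7]))
```

```text
[566.5 254.   36.5] [0.1, 0.1]
[581.1 284.3  35.5] [0.0, 0.0]
[599.5 276.2  34.2] [0.3, 0.3]
[584.6 245.2  36.8] [0.1, 0.1]
[622.4 227.5  39.4] [0.0, 0.0]
[636.2 256.4  39.5] [0.1, 0.1]
[667.3 241.3  40.5] [0.1, 0.1]
[653.4 211.9  40.4] [0.2, 0.2]
[560.  254.5  31.1] [0.7, 0.7]
[577.8 290.1  32.3] [0.2, 0.2]
[682.  239.1  42.6] [0.1, 0.1]
[664.7 202.3  39.4] [0.2, 0.2]
w3 dir 2.6885
face top [569.4 271.4] bottom [674.1 220.7] len 116.3 dir 2.6908 ctr [621.8 246.1] centreline side offs 0.4 w 39.5
w4 dir 2.6844
face top [568.9 272.6] bottom [674.4 220.2] len 117.8 dir 2.6804 ctr [621.6 246.4] centreline side offs 0.7 w 38.7
aerial tip z9..19 [510.8 282.7  19. ]
(np.float64(321.01278009236614), np.float64(289.3448816796658))
```

Radio centre is (621.7, 246.2) and its top is at about 38 mm, as stated. The aerial heads at 2.686 rad (0.456 rad off -x), and the case length measures 117 mm. 

I'll grip across the sides at the aerial end with the fingertips. Then I'll pivot it up about its rear bottom edge with a light grip.

```bash
python3 -c "
from h import *
togo(569.6,271.7,15,1.115)"
```

```text
t3.37 tcp [617.6 238.2 199.7] yaw 1.0982 tilt 0.0017 | shift cm [ 5.83  0.81 18.46] spin -1.0 F [ 1.5 -0.6 -0.3] open 0.999 q7 0.38
```

```bash
python3 -m handwheel '[[0,2,0.3,3,-1],[0,4,0.6,6,-1],[0,5.8,0.7,9,-1],[0,5.8,0.7,12,-1],[0,5.8,0.7,14,-1]]';python3 -m handwheel '[[0,0,0,0,0]]'; python3 -c "
from h import *
togo(569.6,271.7,15,1.115)"
```

```text
clock: 3.78
position: [568.1, 271.1, 56.7]
eef_rot: [0.225, 0.974, -0.001, -0.001]
contact_force: [0.9, -1.0, -0.9]
opening: 1.0
clock: 3.87
position: [567.5, 269.9, 55.1]
eef_rot: [0.226, 0.974, -0.002, -0.002]
contact_force: [-1.0, -0.0, -1.0]
opening: 0.998
t3.87 tcp [567.5 269.9  55.1] yaw 1.1159 tilt 0.0059 | shift cm [-0.12  0.28  4.  ] spin 0.1 F [-1. -0. -1.] open 0.998 q7 0.22
```

```bash
python3 -m handwheel '[[0,0,0.1,2,0],[0,0,0.1,3.5,0],[0,0,0.1,4,0],[0,0,0.1,4,0]]'; python3 -c "
from h import *
togo(569.6,271.7,15,1.115);snap('wrist','w5')"
```

```text
clock: 4.2
position: [569.0, 273.0, 18.5]
eef_rot: [0.225, 0.974, -0.001, -0.001]
contact_force: [0.2, -0.1, 1.0]
opening: 0.998
t4.20 tcp [569.  273.   18.5] yaw 1.1171 tilt 0.0017 | shift cm [-0.11 -0.09  0.35] spin 0.1 F [ 0.2 -0.1  1. ] open 0.998 q7 0.19
```

View pics/w5.png

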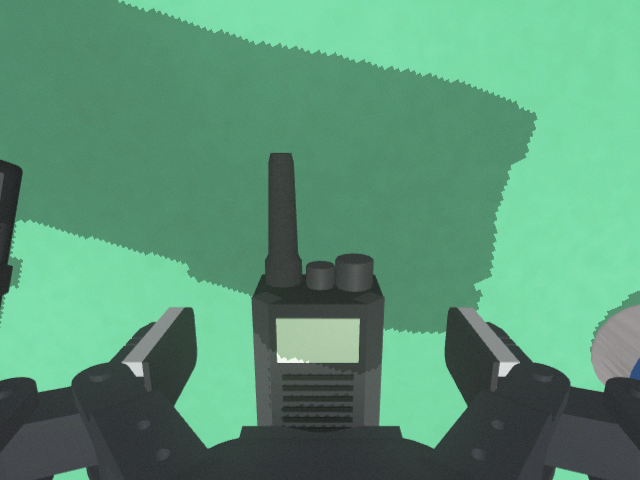

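```bash
python3 -m handwheel '[[1,0,0,0.2,0],[1,0,0,0.2,0],[1,0,0,0.2,0],[1,0,0,0.2,0],[1,0,0,0.2,0]]' 20; python3 -c "
from h import *
togo(569.6,271.7,15,1.115);snap('wrist','w6')"
```

```text
clock: 4.67
position: [569.2, 274.2, 17.7]
eef_rot: [0.224, 0.975, 0.0, 0.0]
contact_force: [-0.2, 0.3, -1.0]
opening: 0.3
t4.67 tcp [569.2 274.2  17.7] yaw 1.1182 tilt 0.0006 | shift cm [-0.15 -0.21  0.27] spin 0.2 F [-0.2  0.3 -1. ] open 0.300 q7 0.19
```

View pics/w6.png

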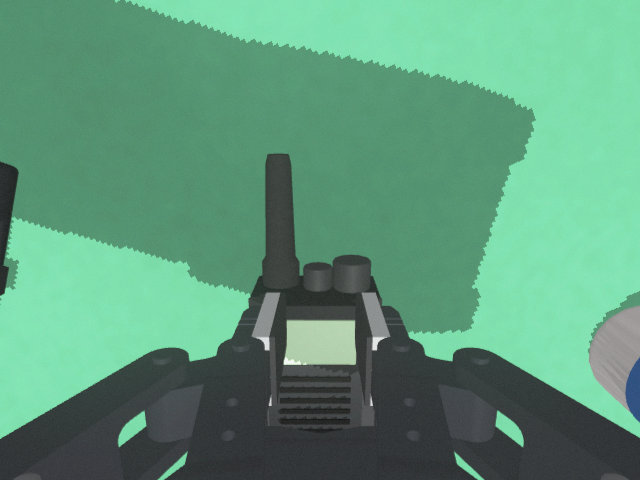

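The fingers have closed to 0.30, narrower than the case, and they look as if they are over the face near (320,340). I'll check from the side before doing anything else.

```bash
python3 -c "
from h import *
togo(569.6,271.7,15,1.115)
snap('side','s2'); u,v=proj('s2',[569,273,30]); print(u,v); u,v=int(u),int(v)
crop('s2',u-75,v-75,u+75,v+55,5,'s2c'); print(get_state()['opening'], proj('s2',[569,274,18]),proj('w6',[569,274,18]))
snap('top','t2');u,v=proj('t2',[569,273,30]);u,v=int(u),int(v);crop('t2',u-50,v-50,u+50,v+50,6,'t2c')"
```

```text
t4.72 tcp [569.1 274.3  17.6] yaw 1.1183 tilt 0.0004 | shift cm [-0.16 -0.21  0.26] spin 0.2 F [-0.1  0.9 -0.7] open 0.207 q7 0.19
263.7037913342466 331.13652220926747
0.11637858564208318 (np.float64(263.74021844966114), np.float64(334.15940822403377)) (np.float64(320.63735426786343), np.float64(287.29929625213134))
```

View pics/s2c.png

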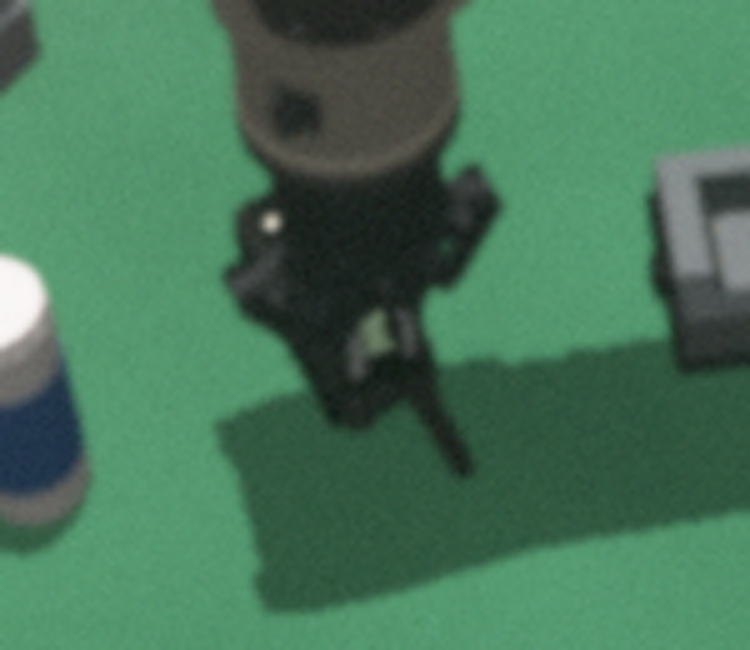

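Run:
```python
from h import *
s=get_state(); print(s['opening'],s['position'].round(1))
# w1 pose: 
p=np.array([576.4,-119.2,199.1]); q=[0.459,0.889,0.001,0]; M=R.from_quat(q).as_matrix()
for h in (0,13,30,47):
    print(h,[tuple(np.round(proj("w1",p+M@np.array([x,y,-h])))) for x,y in ((11,42.5),(-11,42.5),(11,57),(11,-42.5))])
d=np.load("pics/w1.npz"); T=d["T"]; print("cam in tool",(M.T@(T[:3,3]-p)).round(1),(M.T@T[:3,:3]).round(3).tolist())
```

```text
0.025622683253949455 [569.1 274.2  17.4]
0 [(np.float64(419.0), np.float64(263.0)), (np.float64(416.0), np.float64(309.0)), (np.float64(452.0), np.float64(263.0)), (np.float64(225.0), np.float64(263.0))]
13 [(np.float64(426.0), np.float64(273.0)), (np.float64(423.0), np.float64(322.0)), (np.float64(462.0), np.float64(273.0)), (np.float64(218.0), np.float64(273.0))]
30 [(np.float64(438.0), np.float64(288.0)), (np.float64(433.0), np.float64(342.0)), (np.float64(477.0), np.float64(288.0)), (np.float64(207.0), np.float64(288.0))]
47 [(np.float64(452.0), np.float64(307.0)), (np.float64(446.0), np.float64(366.0)), (np.float64(496.0), np.float64(307.0)), (np.float64(194.0), np.float64(306.0))]
cam in tool [  66.7   -0.6 -174.2] [[0.001, 0.965, 0.261], [1.0, -0.001, 0.001], [0.001, 0.261, -0.965]]
```

View pics/t2c.png

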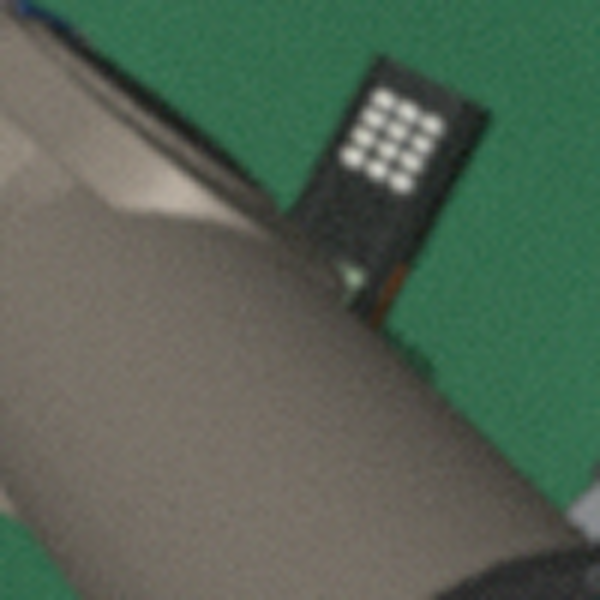

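Run:
```python
from h import *
snap('wrist','w7'); crop('w7',200,240,440,440,4,'w7c')
s=get_state(); p=s['position'];M=R.from_quat(s['eef_rot']).as_matrix();print(s['opening'],s['clock'])
for h in (0,13,20,34,47):
    print(h,[tuple(np.round(proj("w7",p+M@np.array([x,y,-h])))) for x,y in ((11,0),(-11,0))])
```

```text
0.003742967658031469 4.8667
0 [(np.float64(321.0), np.float64(264.0)), (np.float64(321.0), np.float64(310.0))]
13 [(np.float64(321.0), np.float64(273.0)), (np.float64(321.0), np.float64(323.0))]
20 [(np.float64(321.0), np.float64(279.0)), (np.float64(321.0), np.float64(330.0))]
34 [(np.float64(321.0), np.float64(292.0)), (np.float64(321.0), np.float64(347.0))]
47 [(np.float64(321.0), np.float64(307.0)), (np.float64(321.0), np.float64(366.0))]
```

View pics/w7c.png

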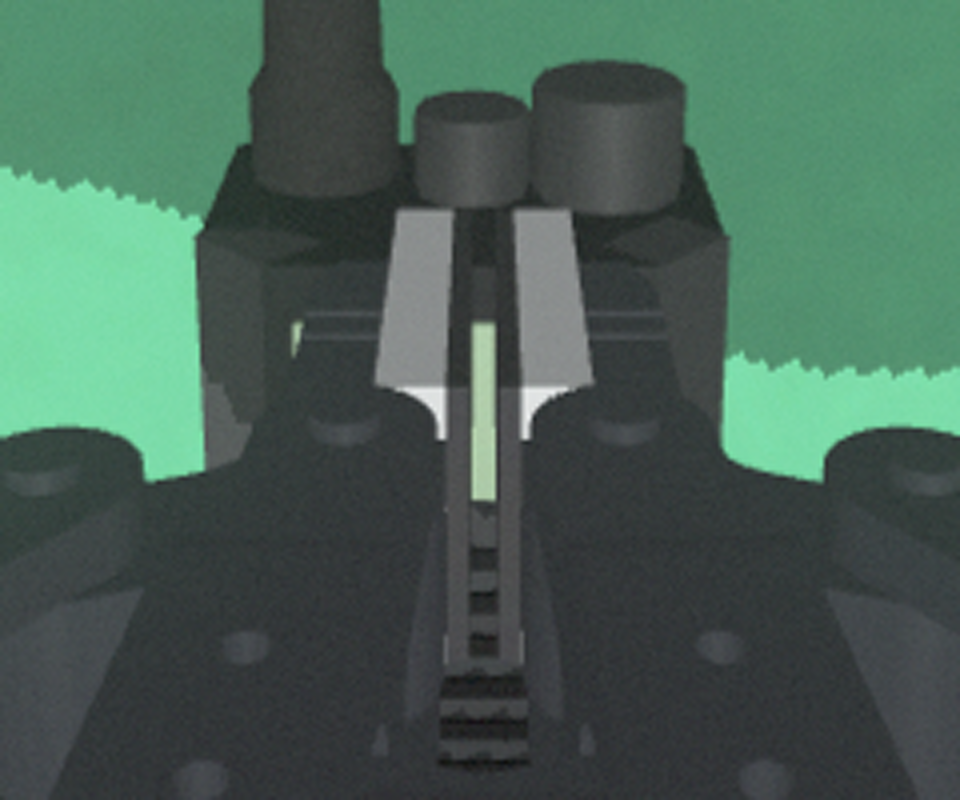

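The fingers shut in the air above the radio. Two independent views, wrist and side, put the shut tips about 34 mm above the reported TCP point, and the open tips about 47 mm above it. The radio has not moved. I'll use that measured offset, open, and go deeper.

```bash
python3 -m handwheel '[[0,0,0,0,0],[0,0,0,0,0],[0,0,0,0,0],[0,0,0,0,0],[0,0,0,0,0]]'; python3 -c "
from h import *
togo(569.6,271.7,-20,1.115)"
```

```text
clock: 5.28
position: [569.0, 274.2, 17.2]
eef_rot: [0.224, 0.975, 0.0, -0.0]
contact_force: [-0.6, 0.4, 0.3]
opening: 0.708
t5.28 tcp [569.  274.2  17.2] yaw 1.1183 tilt 0.0001 | shift cm [-0.16 -0.2   3.72] spin 0.2 F [-0.6  0.4  0.3] open 0.708 q7 0.19
```

```bash
python3 -m handwheel '[[0,-0.2,-0.2,0,0],[0,-0.2,-0.2,0,0],[0,-0.2,-0.2,1,0],[0,-0.2,-0.2,2,0]]'; python3 -m handwheel '[[0,0,0,1,0],[0,0,0,1.5,0],[0,0,0,1.5,0],[0,0,0,1.5,0]]'; python3 -c "
from h import *
togo(569.6,271.7,-20,1.115); snap('wrist','w8')"
```

```text
clock: 5.62
position: [570.3, 271.4, -3.2]
eef_rot: [0.225, 0.974, 0.0, 0.0]
contact_force: [-0.5, 0.0, -0.7]
opening: 1.001
clock: 5.95
position: [569.5, 271.5, -18.3]
eef_rot: [0.224, 0.975, -0.0, -0.0]
contact_force: [-0.1, 0.5, 0.4]
opening: 1.002
t5.95 tcp [569.5 271.5 -18.3] yaw 1.1185 tilt 0.0010 | shift cm [0.   0.02 0.17] spin 0.2 F [-0.1  0.5  0.4] open 1.002 q7 0.17
```

View pics/w8.png

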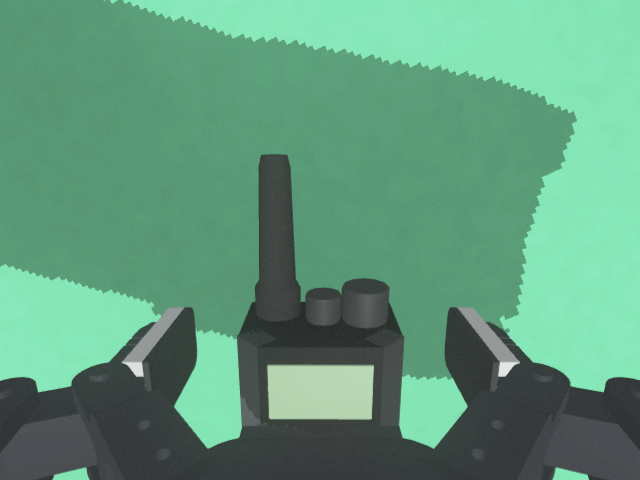

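The reported z is below the bench with no contact, which confirms the offset. The pads straddle the case top (edges at (240,345) and (402,345)). Close at 20 N.

```bash
python3 -m handwheel '[[1,0,0,0,0],[1,0,0,0,0],[1,0,0,0,0],[1,0,0,0,0],[1,0,0,0,0]]' 20;  python3 -m handwheel '[[1,0,0,0,0]]'; python3 -c "
from h import *
snap('wrist','w9');togo(569.6,271.7,-20,1.115); "
```

```text
clock: 6.42
position: [570.2, 271.6, -17.2]
eef_rot: [0.224, 0.974, 0.0, 0.0]
contact_force: [-1.0, -1.3, 5.8]
opening: 0.651
clock: 6.5
position: [570.2, 271.6, -17.2]
eef_rot: [0.224, 0.974, 0.0, 0.0]
contact_force: [-2.1, -1.6, 5.9]
opening: 0.649
t6.55 tcp [570.2 271.6 -17.2] yaw 1.1181 tilt 0.0007 | shift cm [ 0.06 -0.02  0.28] spin 0.2 F [-0.4 -0.8  6.2] open 0.652 q7 0.17
```

View pics/w9.png

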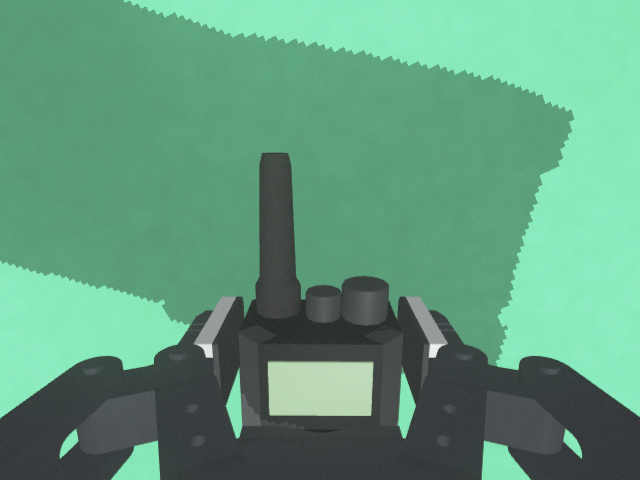

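Gripped on the side walls: opening 0.65, or 55 mm. Now the first part of the pivot arc, about 20°, then a look.

```bash
python3 -m handwheel '[[1,-0.2,0,-0.8,0],[1,-0.5,0,-1.6,0],[1,-0.8,0,-2.3,0],[1,-1.2,0,-3,0],[1,-1.6,0,-3.7,0]]'; python3 -m handwheel '[[1,0,0,0,0]]'; python3 -c "
from h import *
snap('wrist','w10');snap('side','s3');togo(569.6,271.7,-20,1.115);crop('s3',190,240,340,370,5,'s3c') "
```

```text
clock: 6.97
position: [584.9, 264.2, 20.3]
eef_rot: [0.224, 0.974, 0.0, 0.0]
contact_force: [-0.2, -0.6, -1.5]
opening: 0.645
clock: 7.05
position: [586.2, 264.1, 21.0]
eef_rot: [0.225, 0.974, 0.001, 0.001]
contact_force: [0.7, 0.3, -2.7]
opening: 0.644
t7.15 tcp [584.7 264.3  19.5] yaw 1.1176 tilt 0.0005 | shift cm [1.68 0.01 3.95] spin 0.2 F [-0.3  0.2 -2.3] open 0.645 q7 0.22
```

View pics/w10.png

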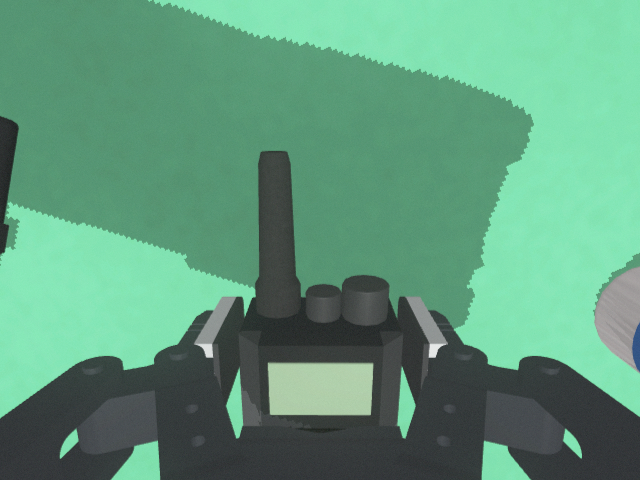

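View pics/s3c.png

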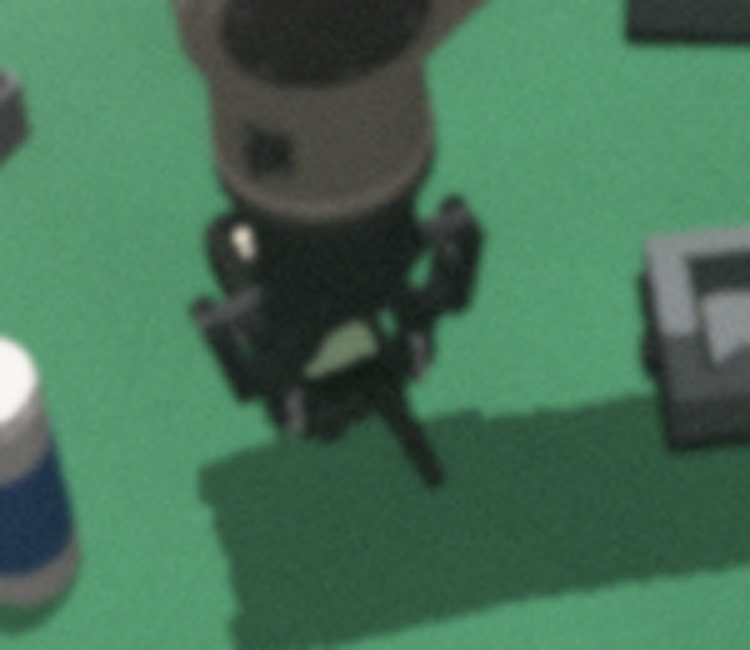

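The radio lifted rigidly: the load is about 2.5 N and there was no pivot, so even 20 N locks it. I'll ease the fingers by small closure steps so that it swings in the grip under gravity while low over the bench.

```bash
python3 -m handwheel '[[0.42,0,0,0,0],[0.39,0,0,0,0],[0.37,0,0,0,0]]'; python3 -c "
from h import *
snap('wrist','w11');togo(569.6,271.7,-20,1.115);
crop('w11',160,130,480,440,2,'w11c') "
```

```text
clock: 7.4
position: [583.9, 264.5, 18.9]
eef_rot: [0.224, 0.975, -0.0, -0.0]
contact_force: [-1.2, 0.3, -2.3]
opening: 0.649
t7.45 tcp [583.9 264.6  18.9] yaw 1.1186 tilt 0.0006 | shift cm [1.6  0.02 3.89] spin 0.2 F [-0.6 -0.3 -2.2] open 0.650 q7 0.22
```

View pics/w11c.png

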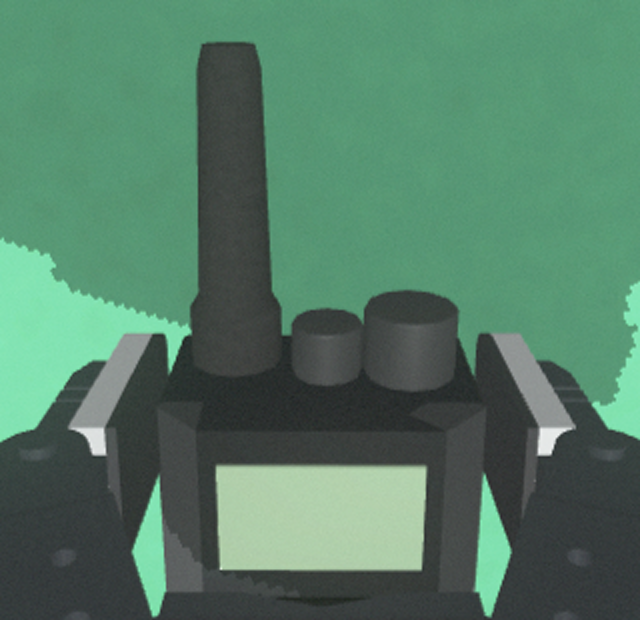

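```bash
python3 -m handwheel '[[0.36,0,0,0,0],[0.355,0,0,0,0]]'; python3 -c "
from h import *
snap('wrist','w12');togo(569.6,271.7,-20,1.115);
crop('w12',160,130,480,440,2,'w12c') "
```

```text
clock: 7.62
position: [584.2, 264.5, 19.1]
eef_rot: [0.224, 0.975, -0.0, -0.0]
contact_force: [-0.0, 0.5, -2.6]
opening: 0.647
t7.67 tcp [584.2 264.5  19.1] yaw 1.1184 tilt 0.0001 | shift cm [1.63 0.01 3.91] spin 0.2 F [-0.5 -0.8 -2.3] open 0.647 q7 0.22
```

View pics/w12c.png

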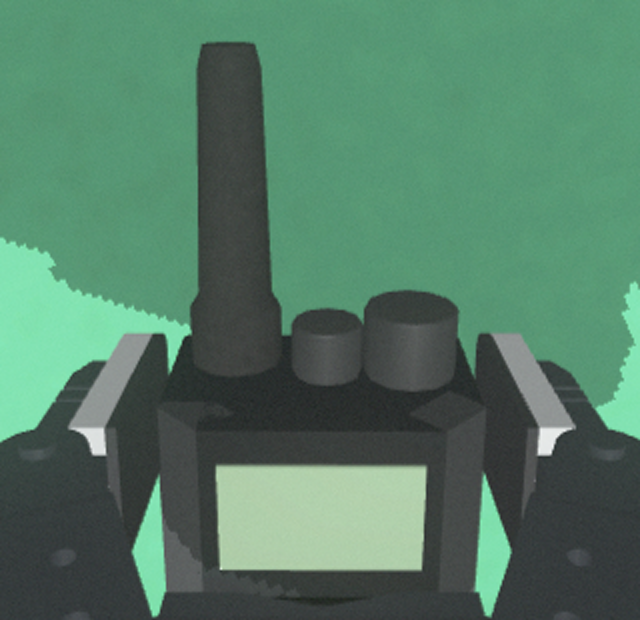

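```bash
python3 -m handwheel '[[0.35,0,0,0,0]]'; python3 -m handwheel '[[0.347,0,0,0,0]]'; python3 -c "
from h import *
snap('wrist','w13');togo(569.6,271.7,-20,1.115);
crop('w13',160,130,480,440,2,'w13c') "
```

```text
clock: 7.75
position: [584.3, 264.5, 19.2]
eef_rot: [0.224, 0.975, 0.0, 0.0]
contact_force: [0.6, 0.4, -1.5]
opening: 0.654
clock: 7.83
position: [584.4, 264.5, 19.3]
eef_rot: [0.224, 0.975, 0.0, 0.0]
contact_force: [-1.4, -0.7, -0.2]
opening: 0.656
t7.88 tcp [584.4 264.5  19.3] yaw 1.1183 tilt 0.0002 | shift cm [ 1.64 -0.    3.93] spin 0.2 F [-0.3  0.6 -1.5] open 0.653 q7 0.22
```

View pics/w13c.png

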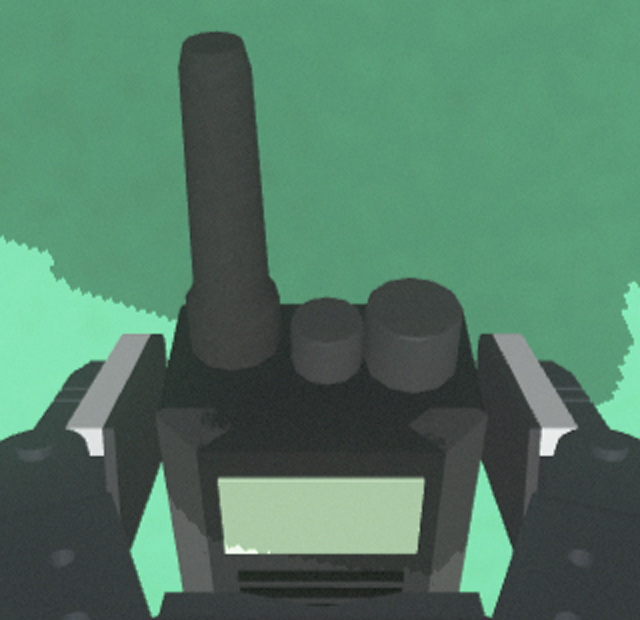

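It pivots now. The load has dropped and the top has swung up by roughly 20°. I'll follow the arc with the same loose grip.

```bash
python3 -m handwheel '[[0.348,-0.6,0,-0.9,0],[0.348,-1.2,0,-1.7,0],[0.348,-2,0,-2.4,0],[0.348,-2.7,0,-3,0],[0.348,-2.7,0,-3,0]]'; python3 -c "
from h import *
snap('wrist','w14');togo(569.6,271.7,-20,1.115);
crop('w14',160,90,480,440,2,'w14c') ;snap('side','s4');crop('s4',190,240,340,370,5,'s4c')"
```

```text
clock: 8.3
position: [611.0, 252.0, 51.3]
eef_rot: [0.225, 0.974, 0.001, 0.001]
contact_force: [-3.8, 1.0, 3.4]
opening: 0.651
t8.35 tcp [609.9 252.4  50.5] yaw 1.1169 tilt 0.0018 | shift cm [ 4.48 -0.05  7.04] spin 0.1 F [-2.1  1.1  1.7] open 0.653 q7 0.28
```

View pics/w14c.png

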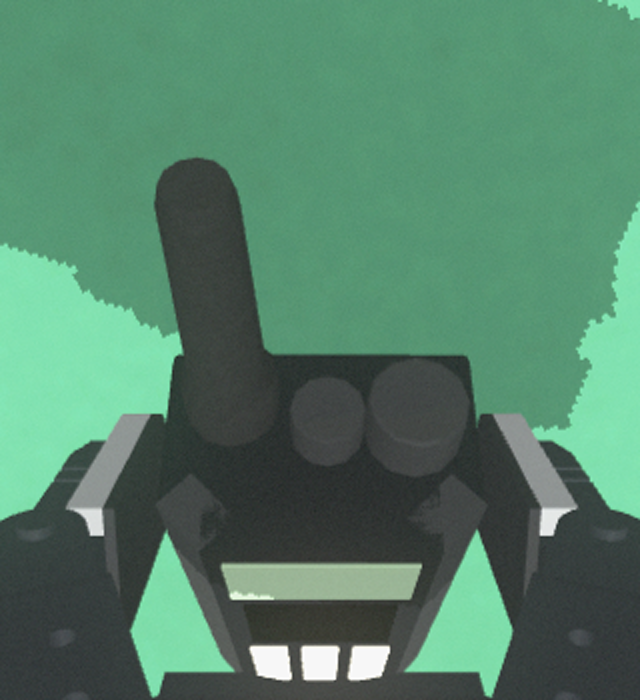

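View pics/s4c.png

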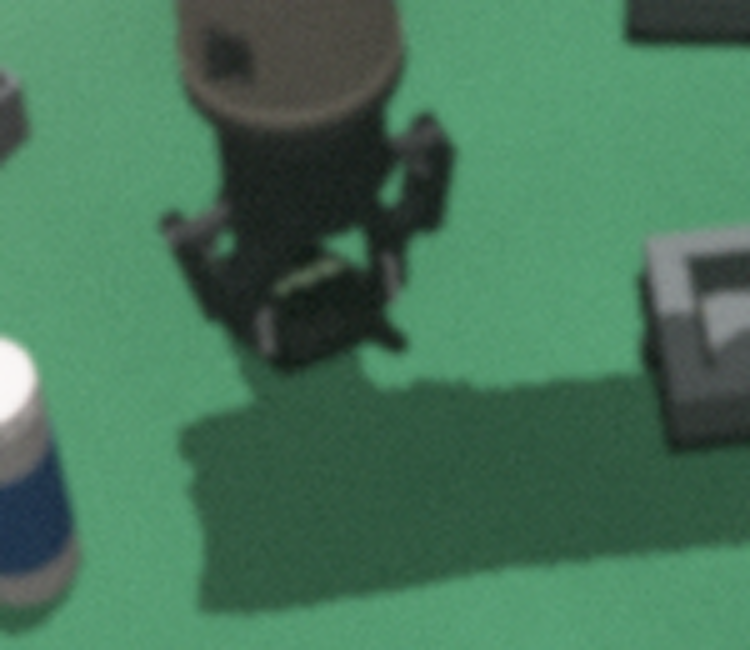

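The radio is now about 40–45° up, with its aerial tip at about (255,170) in the wrist frame. Continue the arc.

```bash
python3 -m handwheel '[[0.348,-0.9,0,-0.8,0],[0.348,-1.8,0,-1.4,0],[0.348,-2.7,0,-1.8,0],[0.348,-3.5,0,-2.1,0],[0.348,-3.5,0,-2.1,0]]'; python3 -c "
from h import *
snap('wrist','w15');togo(569.6,271.7,-20,1.115);
crop('w15',160,90,480,440,2,'w15c') ;snap('side','s5');crop('s5',190,240,340,370,5,'s5c')"
```

```text
clock: 8.82
position: [642.5, 236.1, 71.1]
eef_rot: [0.225, 0.974, 0.0, 0.001]
contact_force: [-1.0, 0.0, 5.1]
opening: 0.648
t8.87 tcp [641.3 236.8  70.7] yaw 1.1167 tilt 0.0010 | shift cm [ 7.98 -0.01  9.07] spin 0.1 F [-1.9 -0.1  3.1] open 0.653 q7 0.34
```

View pics/w15c.png

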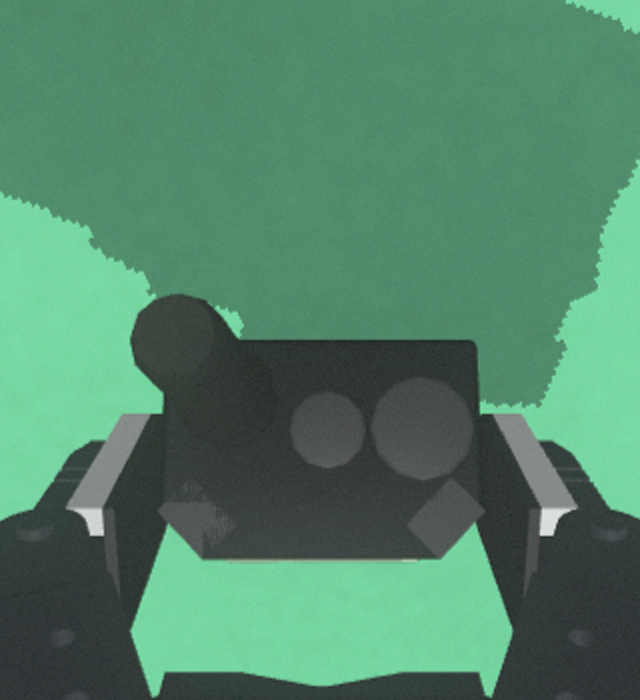

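View pics/s5c.png

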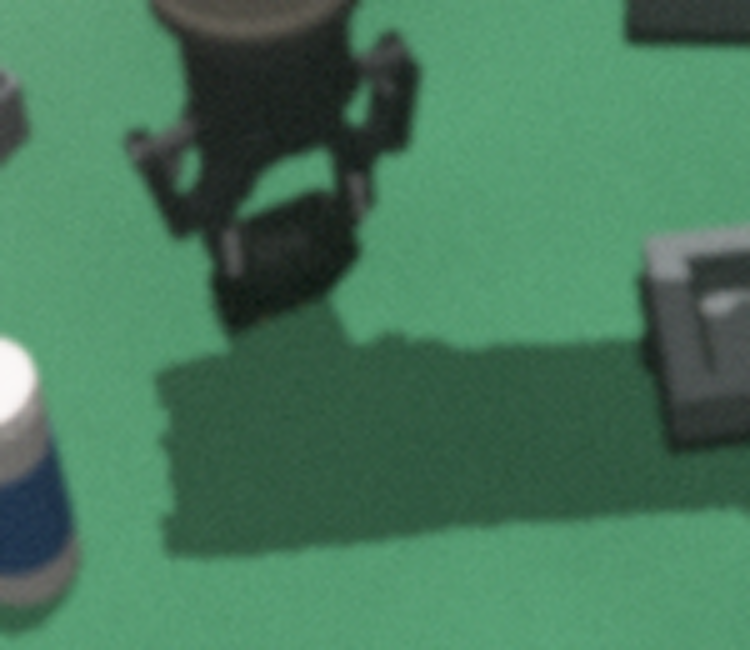

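```bash
python3 -m handwheel '[[0.348,-0.8,0,-0.2,0],[0.348,-1.6,0,-0.3,0],[0.348,-2.4,0,-0.4,0],[0.348,-3.2,0,-0.4,0],[0.348,-3.2,0,-0.4,0]]'; python3 -c "
from h import *
snap('wrist','w16');togo(569.6,271.7,-20,1.115);
crop('w16',160,90,480,440,2,'w16c') ;snap('side','s6');crop('s6',190,210,340,340,5,'s6c')"
```

```text
clock: 9.33
position: [671.2, 222.0, 74.5]
eef_rot: [0.225, 0.974, 0.0, 0.001]
contact_force: [-0.7, -0.2, 6.5]
opening: 0.653
t9.38 tcp [670.6 222.4  74.5] yaw 1.1168 tilt 0.0012 | shift cm [ 1.125e+01 -1.000e-02  9.440e+00] spin 0.1 F [-0.6 -1.6  7.1] open 0.652 q7 0.39
```

View pics/w16c.png

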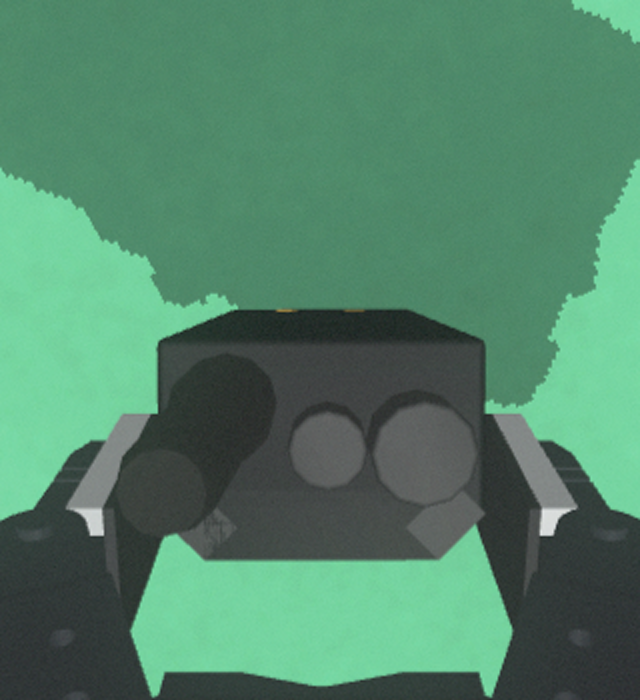

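View pics/s6c.png

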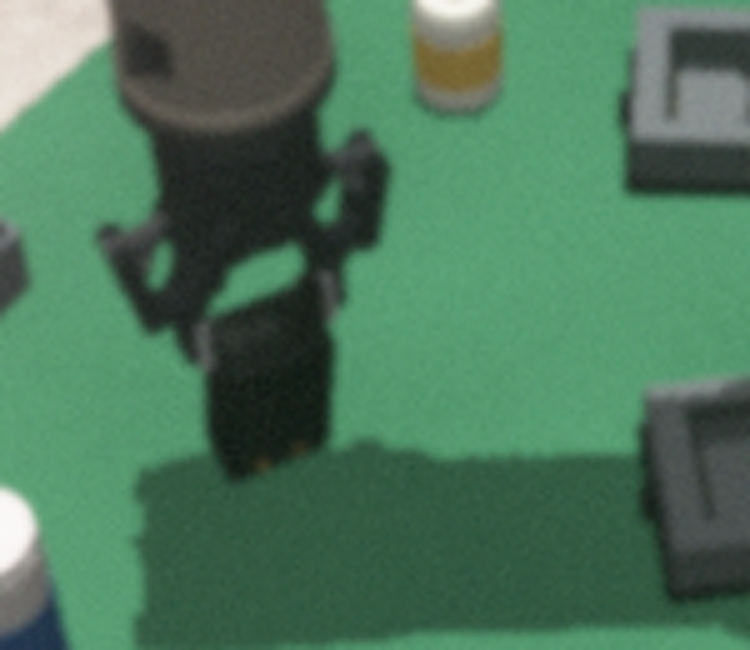

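```bash
python3 -m handwheel '[[0.348,-0.7,0,0,0],[0.348,-1.4,0,0,0],[0.348,-2,0,0.1,0],[0.348,-2.2,0,0.1,0]]'; python3 -c "
from h import *
snap('wrist','w17');togo(569.6,271.7,-20,1.115);
crop('w17',160,90,480,440,2,'w17c') "
```

```text
clock: 9.77
position: [690.0, 213.1, 73.1]
eef_rot: [0.225, 0.974, 0.0, 0.0]
contact_force: [-2.0, 1.4, 4.1]
opening: 0.653
t9.82 tcp [689.9 213.2  73.1] yaw 1.1172 tilt 0.0006 | shift cm [ 1.338e+01 -1.000e-02  9.310e+00] spin 0.1 F [0.2 0.7 4.8] open 0.651 q7 0.41
```

View pics/w17c.png

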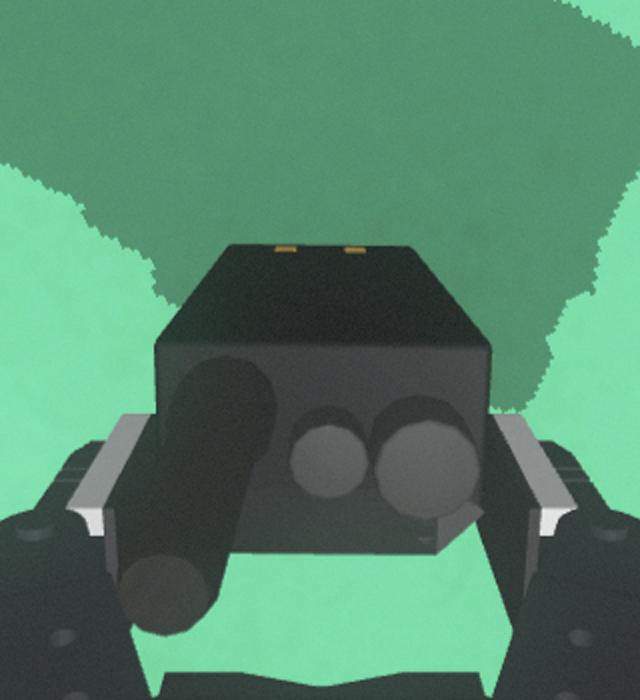

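The radio leans only about 3° from upright now, going by the rear top and bottom edges: 12.3° against 15.1° for vertical. I'll finish the arc, then open so that it settles flat on its base.

```bash
python3 -m handwheel '[[0.348,-0.3,0,0,0],[0.348,-0.5,0,0,0],[0.33,-0.5,0,0,0],[0.3,-0.5,0,0,0],[0.2,-0.5,0,0,0]]'; python3 -m handwheel '[[0.2,0,0,0,0],[0.2,0,0,0,0]]'; python3 -c "
from h import *
snap('wrist','w18');togo(569.6,271.7,-20,1.115);
crop('w18',160,90,480,440,2,'w18c') "
```

```text
clock: 10.23
position: [693.0, 211.3, 73.0]
eef_rot: [0.224, 0.975, -0.0, -0.0]
contact_force: [1.2, 0.2, 0.1]
opening: 0.797
clock: 10.4
position: [693.1, 211.6, 73.3]
eef_rot: [0.224, 0.975, 0.0, 0.0]
contact_force: [0.8, 0.6, -0.7]
opening: 0.798
t10.45 tcp [693.1 211.6  73.3] yaw 1.1184 tilt 0.0000 | shift cm [1.373e+01 1.000e-02 9.330e+00] spin 0.2 F [0.8 0.1 0.1] open 0.800 q7 0.42
```

View pics/w18c.png

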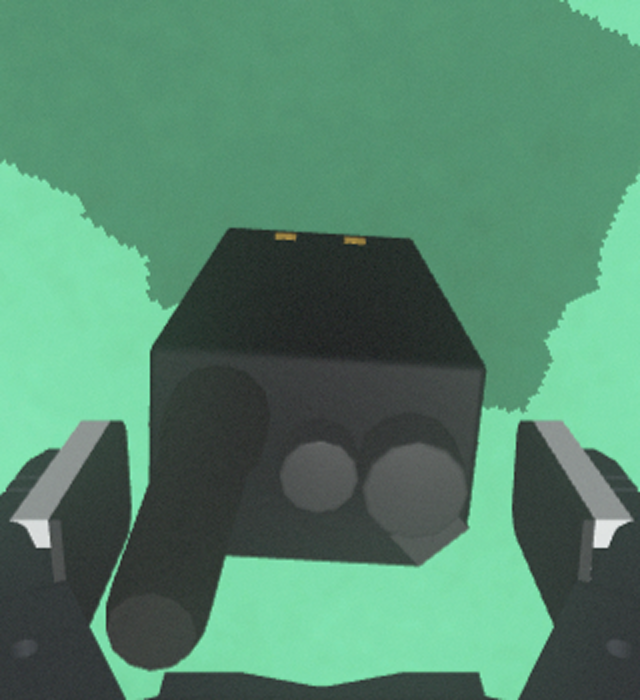

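Run:
```python
from h import *
s=get_state();p=s['position'];M=R.from_quat(s['eef_rot']).as_matrix()
for n,c,z in (("TL",(152,352),118),("TR",(485,369),118),("BL",(229,228),0),("BR",(411,239),0),("aer tip",(152,630),176)):
    w=onz("w18",160+c[0]/2,90+c[1]/2,z); print(n,w.round(1),"tool",(M.T@(w-p)).round(1))
```

```text
TL [658.8 197.2 118. ] tool [ 24.5 -28.  -44.7]
TR [685.2 245.  118. ] tool [ 21.6  26.6 -44.7]
BL [658.4 197.3   0. ] tool [ 25.  -28.   73.3]
BR [685.2 245.1   0. ] tool [21.7 26.7 73.3]
aer tip [672.5 202.6 176. ] tool [  14.5  -17.1 -102.7]
```

The radio stands exactly upright: its rear top and bottom corners agree within 0.5 mm and its width is 55 mm. It is turned about 3° in the jaws and its flat walls lie about 8 mm off-centre. I'll realign, lower 2 mm, and grip firmly.

```bash
python3 -m handwheel '[[0.2,0.4,0,0,1.5],[0.2,0.8,-0.1,0.2,3],[0.2,0.8,-0.1,0.2,3]]'; python3 -m handwheel '[[1,0,0,0,0],[1,0,0,0,0],[1,0,0,0,0],[1,0,0,0,0],[1,0,0,0,0]]' 60; python3 -c "
from h import *
snap('wrist','w19');togo(628.8,-99.7,200,-1.0);
crop('w19',160,90,480,440,2,'w19c') "
```

```text
clock: 10.7
position: [685.1, 214.7, 71.6]
eef_rot: [0.25, 0.968, 0.0, 0.0]
contact_force: [-0.3, -0.1, -0.6]
opening: 0.797
clock: 11.12
position: [686.0, 214.5, 72.2]
eef_rot: [0.25, 0.968, 0.0, 0.0]
contact_force: [-1.3, -0.5, 8.6]
opening: 0.638
t11.17 tcp [686.  214.5  72.2] yaw 1.0664 tilt 0.0013 | shift cm [-10.18 -30.26 -12.81] spin 118.4 F [-1.7  0.4  8. ] open 0.635 q7 0.36
```

View pics/w19c.png

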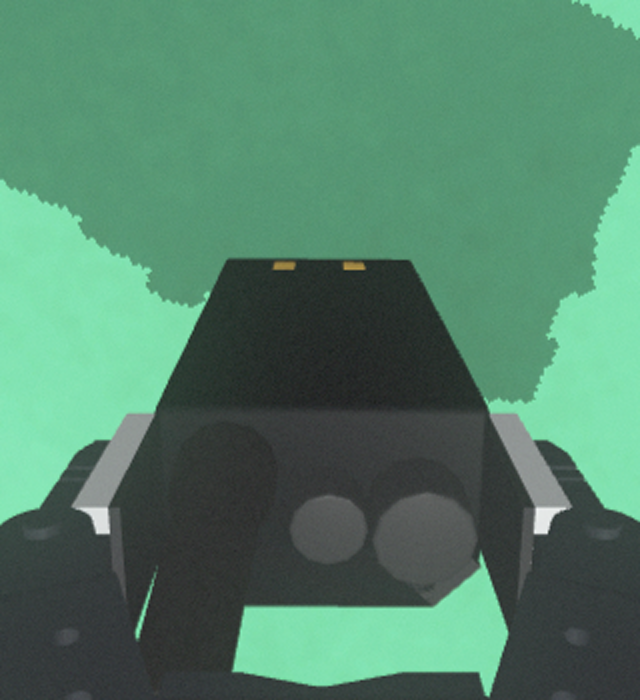

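```bash
python3 -m handwheel '[[1,0,0,-1.5,0],[1,0,0,-4,0],[1,0,0,-6,0],[1,0,0,-6,0],[1,0,0,-6,0]]'; python3 -c "
from h import *
snap('wrist','w20');togo(628.8,-99.7,140,-1.0);
crop('w20',160,90,480,440,2,'w20c');snap('side','s7');crop('s7',190,210,340,340,5,'s7c') "
```

```text
clock: 11.58
position: [686.1, 214.3, 132.9]
eef_rot: [0.25, 0.968, 0.001, 0.001]
contact_force: [-0.4, 0.2, -2.7]
opening: 0.628
t11.63 tcp [685.5 213.9 131.5] yaw 1.0660 tilt 0.0003 | shift cm [-10.2  -30.19  -0.84] spin 118.4 F [-0.5 -0.3 -3.5] open 0.631 q7 0.39
```

View pics/w20c.png

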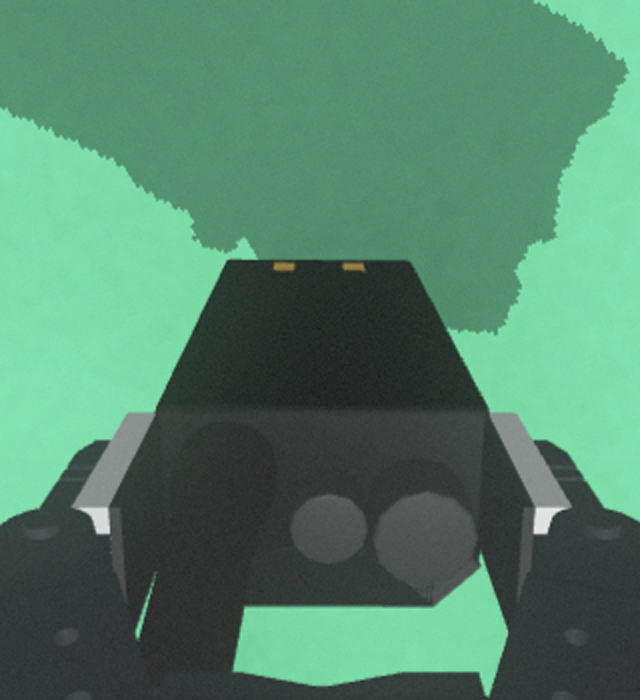

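View pics/s7c.png

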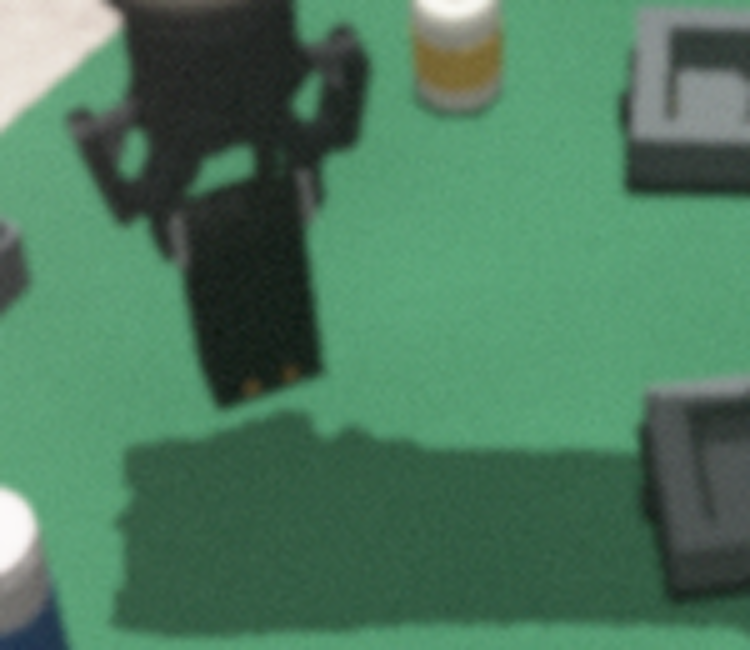

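Run:
```python
from h import *
p=np.array([686.,214.5,72.2]);M=R.from_quat([0.25,0.968,0,0]).as_matrix()
for n,c,z in (("BL",(228,259),0),("BR",(411,260),0),("TL",(157,411),118),("TR",(488,411),118)):
    w=onz("w19",160+c[0]/2,90+c[1]/2,z); print(n,w.round(1),"tool",(M.T@(w-p)).round(1))
p=np.array([685.5,213.9,131.5])
for n,c in (("BL",(228,261)),("BR",(412,261))):
    w=onz("w20",160+c[0]/2,90+c[1]/2,131.5-72.2); print(n,w.round(1),"tool",(M.T@(w-p)).round(1))
```

```text
BL [658.6 197.2   0. ] tool [ 15.6 -28.4  72.2]
BR [685.5 245.3   0. ] tool [15.4 26.8 72.2]
TL [659.9 197.5 118. ] tool [ 14.6 -27.5 -45.8]
TR [686.3 245.3 118. ] tool [ 14.7  27.1 -45.8]
BL [659.5 196.4  59.3] tool [ 14.3 -27.9  72.2]
BR [686.5 245.2  59.3] tool [14.3 27.9 72.2]
```

The radio hangs upright and unchanged in the grip, with radio_base in the tool frame at about (-4.2, 0, 72). Target hover TCP is (632.3, -97.3, 140) with tool-y yaw -0.972.

```bash
python3 -c "
from h import *
togo(632.3,-97.3,140,-0.972)"; python3 -m handwheel '[[1,-0.6,-1.8,-0.3,7],[1,-1.2,-3.6,-0.6,14],[1,-1.8,-5.4,-0.8,21],[1,-2.4,-7.2,-0.8,28],[1,-3,-9,-0.8,35]]'; python3 -c "
from h import *
togo(632.3,-97.3,140,-0.972)"
```

```text
t11.68 tcp [685.1 213.7 130.7] yaw 1.0660 tilt 0.0011 | shift cm [-10.42 -29.78  -0.91] spin 116.8 F [-0.2 -0.1 -4.1] open 0.634 q7 0.39
clock: 12.1
position: [667.4, 119.7, 138.2]
eef_rot: [0.532, 0.847, -0.001, -0.001]
contact_force: [0.0, -1.0, -3.1]
opening: 0.636
t12.10 tcp [667.4 119.7 138.2] yaw 0.4491 tilt 0.0017 | shift cm [-18.03 -12.58  -0.17] spin 81.4 F [ 0.  -1.  -3.1] open 0.636 q7 -0.04
```

```bash
python3 -m handwheel '[[1,-1.5,-1,0,7],[1,-3,-2,0,14],[1,-4.5,-3.1,0,21],[1,-6,-4.2,-0.1,28],[1,-7.5,-5.2,-0.1,35]]'; python3 -c "
from h import *
togo(632.3,-97.3,140,-0.972)"
```

```text
clock: 12.52
position: [653.5, 29.5, 139.2]
eef_rot: [0.762, 0.648, -0.001, -0.001]
contact_force: [-0.3, -0.1, -1.8]
opening: 0.64
t12.52 tcp [653.5  29.5 139.2] yaw -0.1619 tilt 0.0019 | shift cm [-12.86  -0.05  -0.07] spin 46.4 F [-0.3 -0.1 -1.8] open 0.640 q7 -0.45
```

```bash
python3 -m handwheel '[[1,-1.8,0,0,7],[1,-3.6,0,0,14],[1,-5.4,0,0,21],[1,-7.2,0,0,28],[1,-9,0,0,35]]'; python3 -c "
from h import *
togo(632.3,-97.3,140,-0.972)"
```

```text
clock: 12.93
position: [639.5, -59.2, 139.1]
eef_rot: [0.921, 0.389, -0.001, -0.0]
contact_force: [0.4, 0.4, -2.8]
opening: 0.633
t12.93 tcp [639.5 -59.2 139.1] yaw -0.7727 tilt 0.0020 | shift cm [-3.23  2.14 -0.09] spin 11.4 F [ 0.4  0.4 -2.8] open 0.633 q7 -0.86
```

```bash
python3 -m handwheel '[[1,-1.5,1,0,6],[1,-3,2,0,11],[1,-3,2,0,11.4],[1,-3,2,0,11.4]]'; python3 -c "
from h import *
togo(632.3,-97.3,140,-0.972)
snap('wrist','w21');crop('w21',100,40,500,440,1.9,'w21c')
snap('side','s8');crop('s8',260,120,420,250,5,'s8c')"
```

```text
clock: 13.27
position: [633.2, -94.9, 139.2]
eef_rot: [0.955, 0.297, -0.001, -0.0]
contact_force: [0.1, -0.9, -2.5]
opening: 0.634
t13.27 tcp [633.2 -94.9 139.2] yaw -0.9673 tilt 0.0019 | shift cm [-0.22  0.15 -0.07] spin 0.3 F [ 0.1 -0.9 -2.5] open 0.634 q7 -0.98
```

View pics/w21c.png

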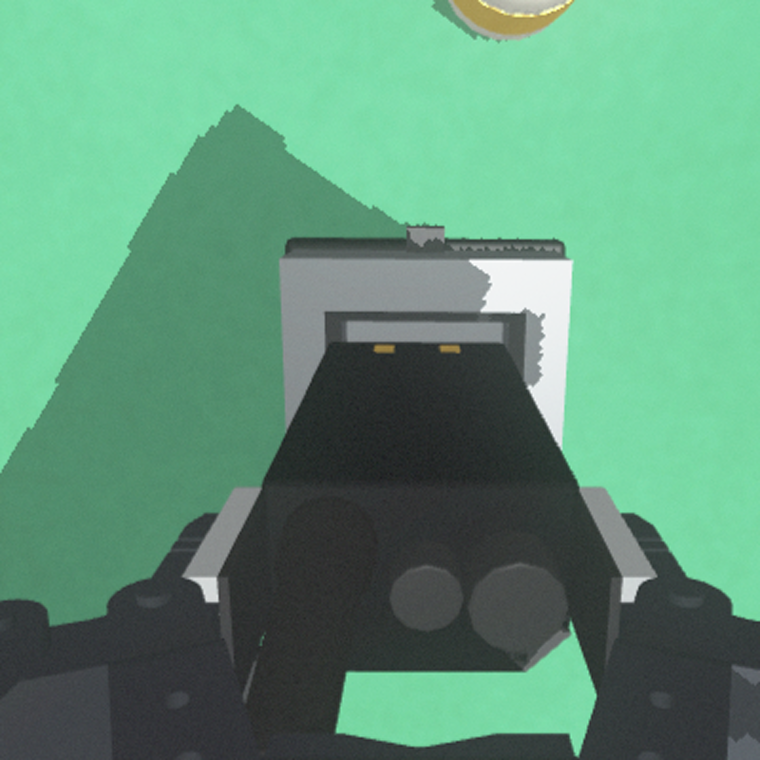

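View pics/s8c.png

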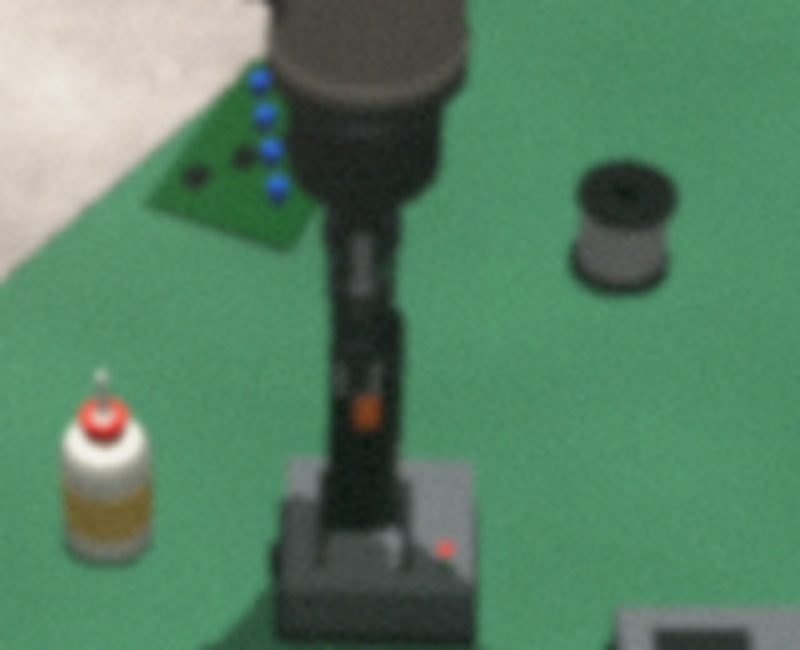

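Upright above the right charger, with its rear contacts facing the charger's back and the aerial clear. I'll check the relative offset in this single picture.

Run:
```python
from h import *
s=get_state();p=s['position'];M=R.from_quat(s['eef_rot']).as_matrix()
g=lambda c,z:(M.T@(onz("w21",100+c[0]/1.9,40+c[1]/1.9,z)-p)).round(1)
zb=p[2]-72.2
for n,c,z in (("BL",(330,344),zb),("BR",(505,344),zb),("mouthL",(325,312),42),("mouthR",(526,312),42),("outL",(280,259),42),("outR",(573,259),42)): print(n,g(c,z))
togo(632.3,-97.3,140,-0.972)
P=np.array([628.8,-99.7,42]); print("pocket in tool from map",(M.T@(P-p)).round(1))
```

```text
BL [ 11.5 -27.4  72.2]
BR [11.3 28.1 72.2]
mouthL [ 17.4 -31.7  97.6]
mouthR [17.2 37.9 97.5]
outL [ 35.7 -46.4  97.6]
outR [35.3 53.3 97.5]
t13.37 tcp [633.8 -92.9 139.6] yaw -0.9636 tilt 0.0012 | shift cm [-0.37  0.27 -0.04] spin 0.5 F [-0.1  1.  -2.3] open 0.635 q7 -0.98
pocket in tool from map [-7.9  2.8 97.6]
```

```bash
python3 -m handwheel '[[1,-0.2,0.2,0,0.3],[1,-0.2,0.2,0,0.3],[1,-0.2,0.2,0,0.3]]'
python3 - <<'E'
from h import *
togo(632.3,-97.3,140,-0.972)
snap('wrist','w22');crop('w22',190,120,440,340,3,'w22c')
togo(632.3,-97.3,140,-0.972)
E
```

```text
clock: 13.62
position: [633.6, -96.2, 140.1]
eef_rot: [0.955, 0.296, -0.0, -0.0]
contact_force: [-0.0, -0.7, -2.6]
opening: 0.63
t13.62 tcp [633.6 -96.2 140.1] yaw -0.9701 tilt 0.0003 | shift cm [-0.17  0.02  0.01] spin 0.1 F [-0.  -0.7 -2.6] open 0.630 q7 -0.98
t13.67 tcp [633.6 -96.2 140.2] yaw -0.9702 tilt 0.0002 | shift cm [-0.17  0.02  0.02] spin 0.1 F [-0.4  0.6 -2.4] open 0.638 q7 -0.98
```

View pics/w22c.png

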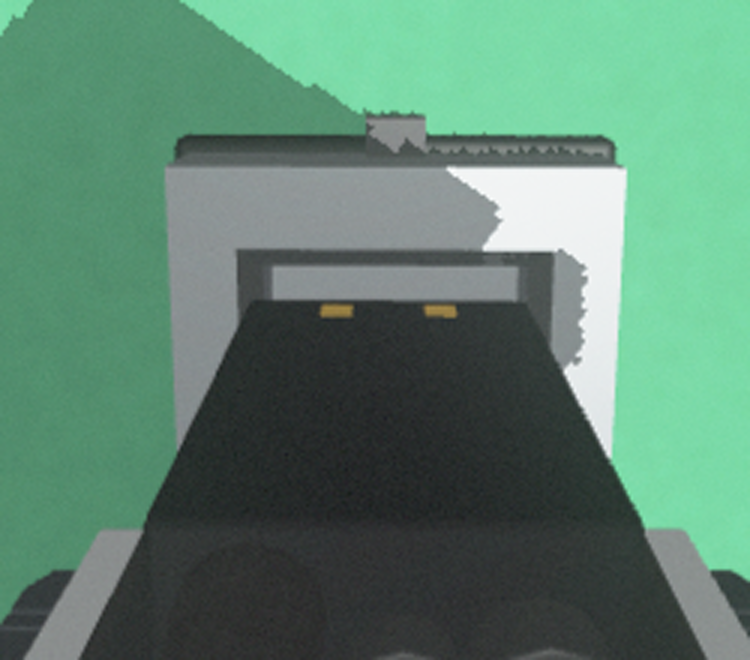

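Run:
```python
from h import *
s=get_state();p=s['position'];M=R.from_quat(s['eef_rot']).as_matrix()
g=lambda c,z:(M.T@(onz("w22",190+c[0]/3,120+c[1]/3,z)-p)).round(1)
zb=p[2]-72.2
for n,c,z in (("BL",(252,301),zb),("BR",(526,303),zb),("TL",(146,525),zb+118),("TR",(641,526),zb+118),("mouthL",(238,250),42),("mouthR",(553,253),42),("outL",(166,165),42),("outR",(627,167),42)): print(n,g(c,z))
print("pocket in tool from map",(M.T@(np.array([628.8,-99.7,42])-p)).round(1))
```

```text
BL [ 13.3 -28.6  72.2]
BR [12.9 26.5 72.2]
TL [ 13.  -27.6 -45.8]
TR [ 12.9  26.9 -45.8]
mouthL [ 19.3 -34.3  98.2]
mouthR [18.7 35.  98.2]
outL [ 37.8 -49.2  98.2]
outR [37.4 50.4 98.2]
pocket in tool from map [-5.9  0.2 98.2]
```

In this settled picture the radio is upright and needs only -0.5 mm in x and +1.2 mm in y. Lower gently.

```bash
python3 -m handwheel '[[1,-0.05,0.12,0.8,0],[1,-0.05,0.12,1.6,0],[1,-0.05,0.12,2.2,0],[1,-0.05,0.12,2.6,0],[1,-0.05,0.12,2.9,0]]'
python3 - <<'E'
from h import *
snap('wrist','w23');crop('w23',190,120,440,340,3,'w23c')
togo(633.2,-95.2,86.2,-0.972)
E
```

```text
clock: 14.08
position: [633.4, -97.7, 110.2]
eef_rot: [0.955, 0.296, -0.001, -0.0]
contact_force: [0.1, 0.1, -2.2]
opening: 0.636
t14.13 tcp [633.3 -97.7 109.9] yaw -0.9708 tilt 0.0014 | shift cm [ 0.13 -0.21  2.37] spin 0.1 F [ 0.1  0.3 -2.2] open 0.635 q7 -0.98
```

View pics/w23c.png

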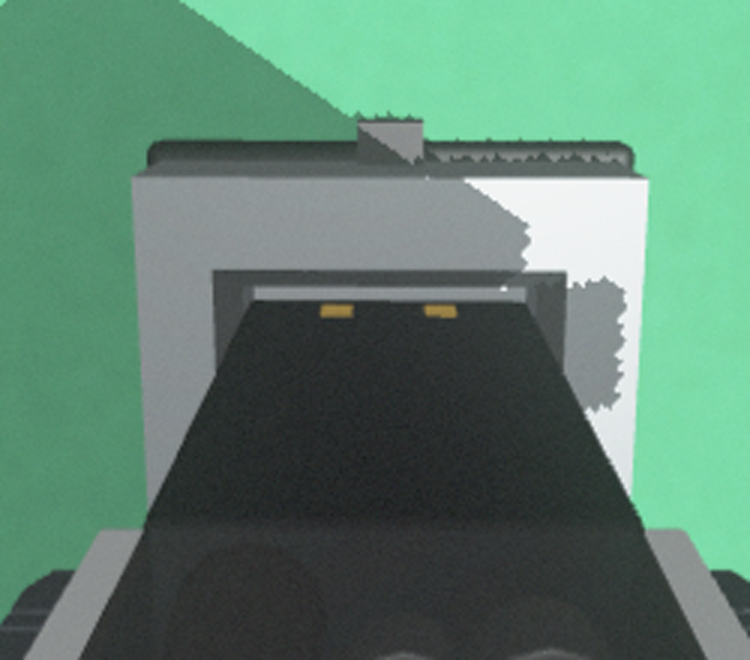

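Run:
```python
from h import *
s=get_state();p=s['position'];M=R.from_quat(s['eef_rot']).as_matrix()
g=lambda c,z:(M.T@(onz("w23",190+c[0]/3,120+c[1]/3,z)-p)).round(1)
zb=p[2]-72.2
for n,c,z in (("BL",(251,301),zb),("BR",(527,303),zb),("mouthL",(213,270),42),("mouthR",(567,271),42),("outL",(132,178),42),("outR",(648,180),42)): print(n,g(c,z))
```

```text
BL [ 13.4 -28.8  72.2]
BR [13.  26.8 72.2]
mouthL [ 20.5 -35.6  67.9]
mouthR [20.4 34.  67.9]
outL [ 38.5 -50.5  67.9]
outR [38.2 49.  67.8]
```

It is centred within 0.2 mm in x and y. Continue lowering slowly to just above the floor.

```bash
python3 -m handwheel '[[1,0,0,0.5,0],[1,0,0,1,0],[1,0,0,1.4,0],[1,0,0,1.8,0],[1,0,0,2,0]]'; python3 -c "
from h import *
togo(633.2,-97.7,86.2,-0.972)"; python3 -m handwheel '[[1,0,0,0.1,0],[1,0,0,0.2,0],[1,0,0,0.3,0]]'; python3 -c "
from h import *
togo(633.2,-97.7,86.2,-0.972)"
```

```text
clock: 14.55
position: [633.6, -97.8, 90.6]
eef_rot: [0.955, 0.295, -0.0, -0.0]
contact_force: [0.1, 0.2, -2.9]
opening: 0.633
t14.55 tcp [633.6 -97.8  90.6] yaw -0.9709 tilt 0.0005 | shift cm [-0.03 -0.03  0.44] spin 0.1 F [ 0.1  0.2 -2.9] open 0.633 q7 -0.99
clock: 14.8
position: [634.0, -97.7, 88.3]
eef_rot: [0.955, 0.295, 0.0, 0.0]
contact_force: [-0.6, 0.5, -1.7]
opening: 0.633
t14.80 tcp [634.  -97.7  88.3] yaw -0.9709 tilt 0.0003 | shift cm [-0.06 -0.05  0.21] spin 0.1 F [-0.6  0.5 -1.7] open 0.633 q7 -0.99
```

```bash
python3 -m handwheel '[[1,0,0,0.1,0],[1,0,0,0.2,0],[1,0,0,0.25,0],[1,0,0,0.3,0]]'; python3 -c "
from h import *
togo(633.2,-97.7,86.2,-0.972)
snap('wrist','w24')
snap('side','s9');crop('s9',260,120,420,250,5,'s9c')"
```

```text
clock: 15.13
position: [634.4, -97.5, 86.1]
eef_rot: [0.955, 0.295, 0.001, 0.0]
contact_force: [-3.7, 2.5, 12.7]
opening: 0.634
t15.13 tcp [634.4 -97.5  86.1] yaw -0.9709 tilt 0.0011 | shift cm [-0.1  -0.05 -0.01] spin 0.1 F [-3.7  2.5 12.7] open 0.634 q7 -0.99
```

View pics/w24.png

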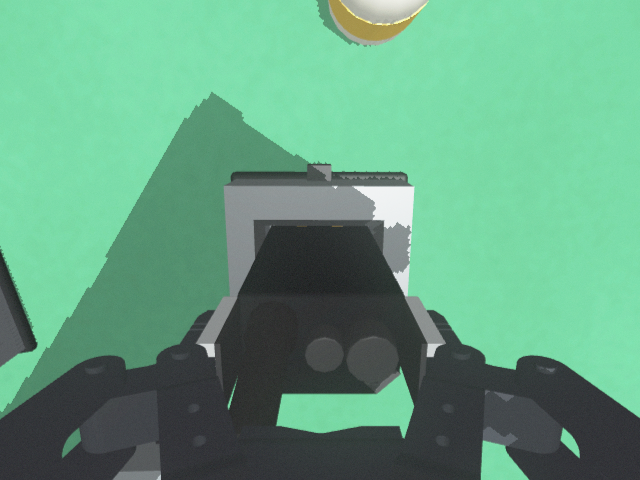

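Floor contact came at z 86.1, where 86.2 was predicted, with about 13 N up. I'll relax the press a touch and open.

```bash
python3 -m handwheel '[[1,0,0,-0.1,0],[0.36,0,0,-0.1,0],[0.33,0,0,-0.1,0],[0.2,0,0,-0.1,0],[0.1,0,0,-0.1,0]]'; python3 -c "
from h import *
togo(633.2,-97.7,86.2,-0.972)
snap('wrist','w25')"
```

```text
clock: 15.65
position: [633.9, -97.9, 86.3]
eef_rot: [0.955, 0.295, 0.0, 0.0]
contact_force: [-0.2, -0.3, -0.2]
opening: 0.901
t15.65 tcp [633.9 -97.9  86.3] yaw -0.9710 tilt 0.0001 | shift cm [-0.05 -0.05  0.01] spin 0.1 F [-0.2 -0.3 -0.2] open 0.901 q7 -0.99
```

View pics/w25.png

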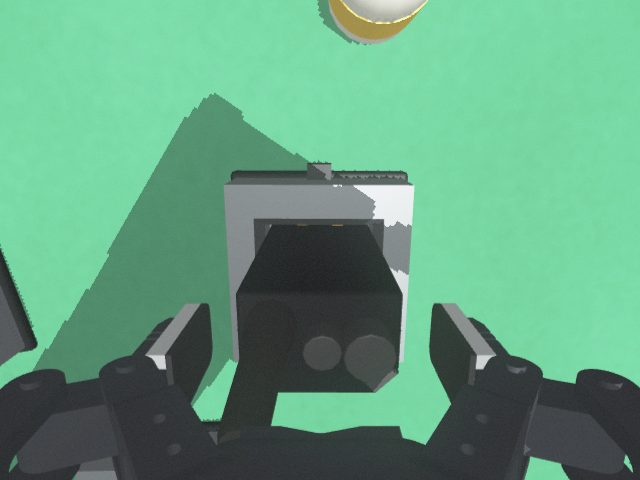

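Released, with about zero force and the radio standing still. Retreat straight up past the aerial and check.

```bash
python3 -m handwheel '[[0,0,0,-1,0],[0,0,0,-3,0],[0,0,0,-6,0],[0,0,0,-9.5,0],[0,0,0,-13,0]]'; python3 -m handwheel '[[0,-3,0,-2,0],[0,-6.5,0,-3,0],[0,-10,0,-3,0],[0,-10,0,-3,0],[0,-10,0,-3,0]]'; python3 -c "
from h import *
togo(633.2,-97.7,86.2,-0.972)
snap('wrist','w26');snap('side','s10');snap('top','t10')
crop('s10',260,120,420,250,5,'s10c')"
```

```text
clock: 16.12
position: [633.4, -97.7, 218.3]
eef_rot: [0.955, 0.295, -0.0, -0.0]
contact_force: [0.9, -0.7, 0.1]
opening: 1.002
clock: 16.53
position: [550.2, -155.8, 247.8]
eef_rot: [0.956, 0.294, 0.001, 0.001]
contact_force: [1.2, 0.3, 0.5]
opening: 1.002
t16.53 tcp [ 550.2 -155.8  247.8] yaw -0.9736 tilt 0.0017 | shift cm [10.11 -0.16 16.17] spin -0.1 F [1.2 0.3 0.5] open 1.002 q7 -0.84
```

View pics/w26.png

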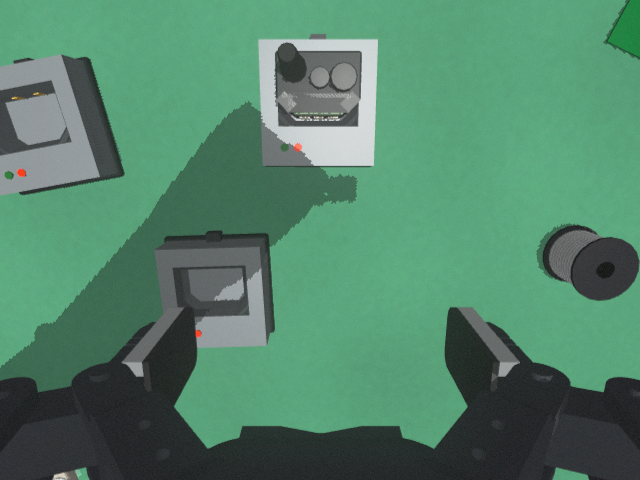

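View pics/s10c.png

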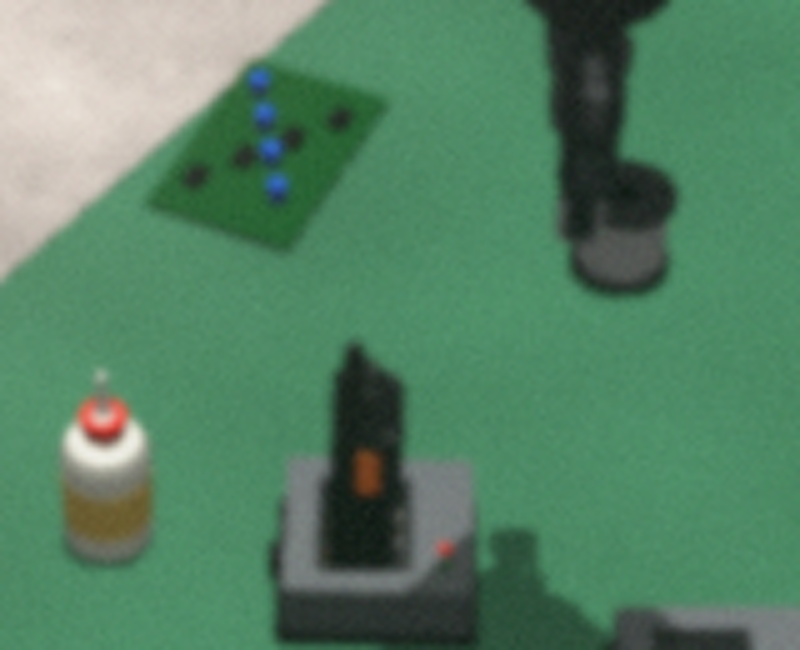

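View pics/t10.png

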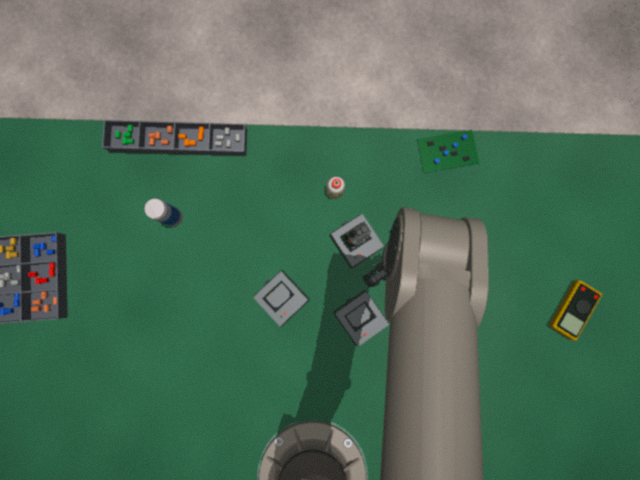

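Does it sit fully down? I'll triangulate the case top from the two wrist places and expect about 132 mm.

```bash
python3 -c "
from h import *
crop('w26',250,25,390,175,5,'w26c');crop('w25',210,210,430,410,3.5,'w25c')"
```

```text
(no output)
```

View pics/w26c.png

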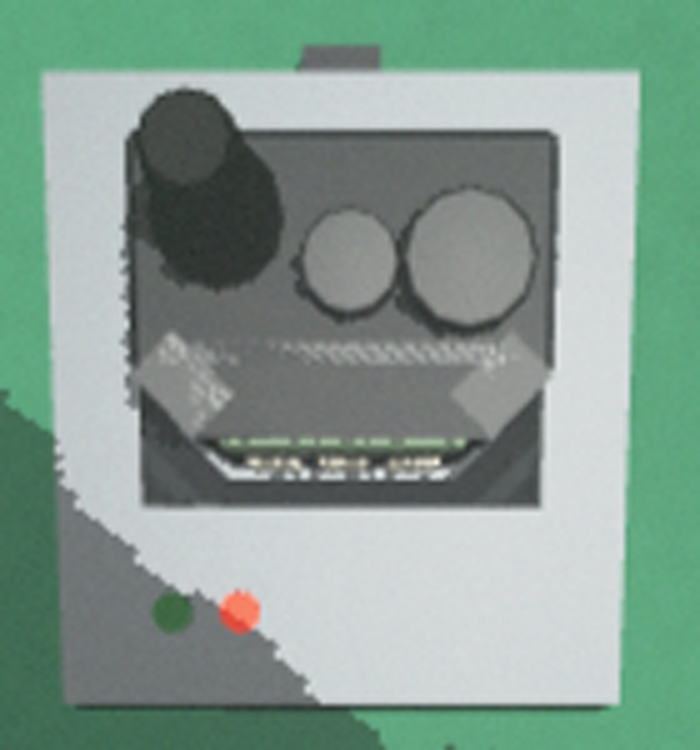

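View pics/w25c.png

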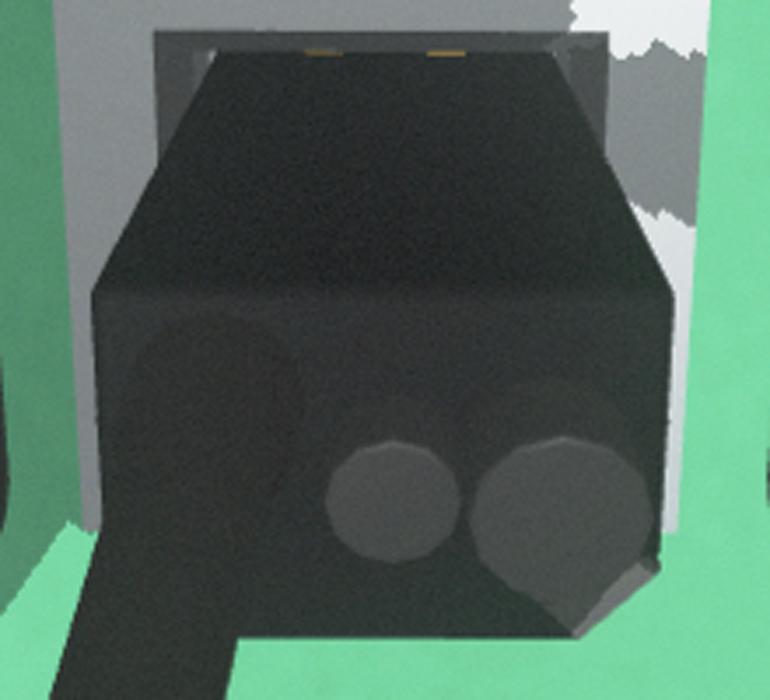

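Run:
```python
from h import *
a=lambda c:("w25",210+c[0]/3.5,210+c[1]/3.5); b=lambda c:("w26",250+c[0]/5,25+c[1]/5)
for n,x,y in (("rear TL",(93,294),(128,132)),("rear TR",(672,294),(557,132)),("knob s",(392,502),(350,260)),("knob b",(562,514),(470,257)),("frontR bevel",(577,637),(485,440))):
    p,e=tri(a(x),b(y)); print(n,p.round(1),e)
L=onz(*a((93,294)),132);Rr=onz(*a((672,294)),132); m=(L+Rr)/2
c=.599; ux=np.array([np.cos(c),np.sin(c)]); print("centre w25",(m[:2]-19*ux).round(1))
L=onz(*b((128,132)),132);Rr=onz(*b((557,132)),132); m=(L+Rr)/2; print("centre w26",(m[:2]-19*ux).round(1), "width",np.linalg.norm(L-Rr).round(1))
bb=onz(*a((213,50)),14),onz(*a((553,50)),14); print("bottom width @14",np.linalg.norm(bb[0]-bb[1]).round(1),"centre",((bb[0]+bb[1])/2)[:2]-19*ux)
togo(633,-97,86,-.97)
```

```text
rear TL [628.8 -67.  131.5] [0.1, 0.1]
rear TR [ 659.8 -112.5  131.1] [0.2, 0.2]
knob s [631.1 -99.8 140.9] [0.2, 0.2]
knob b [ 639.7 -112.3  143.1] [0.0, 0.0]
frontR bevel [ 624.  -127.   130.7] [0.3, 0.3]
centre w25 [ 628.7 -100.2]
centre w26 [ 628.6 -100.6] width 55.0
bottom width @14 58.8 centre [ 626.60723469 -101.42524191]
t16.68 tcp [ 551.9 -153.5  246.6] yaw -0.9700 tilt 0.0006 | shift cm [ 9.88 -0.08 16.06] spin 0.0 F [-0.3 -0.2 -0.2] open 1.001 q7 -0.84
```

The case top is at 131 mm, where 132 means home, and its centre is within 1 mm of the pocket. The can, flux bottle and spool are at their starting pixels. Handing in.

```bash
python3 -m handwheel '[[0,0,0,0,0],[0,0,0,0,0],[0,0,0,0,0]]'; python3 -c "
from bench import *
print(sign_off())"
```

```text
clock: 16.93
position: [551.6, -153.7, 245.9]
eef_rot: [0.955, 0.296, -0.0, -0.0]
contact_force: [0.6, -0.4, -0.7]
opening: 0.999
the job is handed in; nothing more can be done
None
```

The radio is standing upright in the farthest charger, face to the front and fully down, and the gripper has let go of it. I handed the job in at 16.9 s.

**How it was done:** I gripped the radio lightly at its aerial end and tilted it up on its rear bottom edge until it stood on the bench. Then I gripped it again, squared up, turned it about 117° and lowered it into the pocket. It touched the floor with about 13 N. I released it and backed the arm clear.

**Last checks:**
- **Seating:** the case top measured about 131 mm, against 132 mm when fully home. Its centre is within 1 mm of the pocket in two views.
- **Bystanders:** the can and flux bottle are at their starting pixels in the last top view. The arm hid the spool there, but it stands at its usual place in the side view.
- **Robot:** it was touching nothing, and the force read about zero.

**What disagreed:**
- **Finger position:** the fingertips sit about 34 mm (shut) to 47 mm (open) behind the reported TCP, not at it. My first closing therefore shut in the air above the radio; the radio was not disturbed. I used the measured offset from then on.
- **First lift:** even the 20 N minimum grip held the radio too firmly to pivot, so it lifted flat about 37 mm before I eased the fingers.
- **Pocket-floor check:** a rough reading of the case bottom in the pocket was about 2 to 3 mm off the top-edge readings. The charger's walls partly hid that edge, so I relied on the top.

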